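# Load a sample tube into the polarimeter

### The job

Swing back the polarimeter's cover and take the long sample tube with the bulb out of the tray. Lower it gently, without letting it drop, into the instrument's two V saddles so that it beds fully into both, with its bulb towards the high (eyepiece) end, let go of it, then shut the cover fully. Leave the other tubes, glassware and bottles as they stand.

Things in the scene. Friction and masses are not known exactly. Their poses are not given: they have to be found in the camera images.
- cradle: Open sample trough of the polarimeter (grey bench instrument, 470 mm long, dark foot, fixed). Origin at the trough's middle, on the optical axis, where the middle of a seated tube's axis lies, 165 mm above the bench. +y runs up the axis, 30 degrees to the level, to the eyepiece; x is level, across the trough; z square to both, up out of it. Inside 72 mm wide, floor at z = -36 mm.
- saddle_low (a point): Bottom of the V of the low-end saddle, in the trough's frame at y = -89, z = -24 mm. Each saddle is a 90 degree V, 34 mm long along y, open to +z, and carries one end cap of the tube. Between the two saddles there is free space for fingers. The trough's end walls are at y = -108 and 108 mm.
- saddle_high (a point): Bottom of the V of the high-end saddle (eyepiece end), in the trough's frame at y = 89, z = -24 mm. The trough's side walls are 4 mm thick, with rims at z = 12 mm.
- dial (a point): Centre of the face of the round dial at the high end, on the axis 150 mm above the trough's middle; 128 mm across, the tallest part of the instrument; drum, hand wheel and eyepiece follow behind it.
- lamp (a point): Centre of the lamp housing, an 84 mm cube at the low end, on the axis 184 mm below the trough's middle. Under the trough a column stands on a foot 150 mm (x) by 220 mm, 26 mm high.
- cover (a joint): Hinge of the trough's sheet-metal cover, in rad: 0 is shut, 2.75 swung right back (its stop); at the start between 0 and 0.8. The hinge is stiff: the cover stays where it is left and takes about 2 N at the handle to move. 80 mm wide, 214 mm long, 28 mm high above the rims when shut. Rubber pads inside pass 2.5 mm above the caps of a seated tube and hold the cover open on one not seated.
- hinge (a point): Middle of the cover's hinge line, which is parallel to the trough's y axis, at x = -40, z = 12 mm in the trough's frame. The free edge and the handle swing from the +x side up and over to the -x side, about -y as axis. Open beyond 2.5 rad the cover lies low enough to be clear of a wide gripper.
- handle (a point): Middle of the cover's handle: a round steel bar, 12 mm in diameter, parallel to the hinge, 120 mm from it and 40 mm beyond the free edge, so that a finger passes between. 84 mm clear between its posts. At joint value t it is, in the trough's frame, at x = -40 + 120 cos t, y = 0, z = 12 + 120 sin t mm (within 1 mm). It can pivot in the fingers as the cover swings.
- tube: The long sample tube with the bulb, lying in a groove of the tray, 160 g more or less: 200 mm long, straight glass 22 mm in diameter, at each end a round steel cap 34 mm in diameter and 24 mm long. Nearer one end the glass swells to a bulb of 32 mm. Origin on the axis, half way along; +x along the axis, towards the bulb. The glass is plain from x = -76 to 33 mm.
- bulb (a point): Centre of the bulb of that tube, on its axis, 51 mm from its middle, the bulb being 34 mm long.
- plain_tube: Another sample tube in the tray: same length (200 mm), caps and glass, but no bulb. Origin on the axis half way along; x along the axis. To be left alone.
- short_tube: Another sample tube in the tray, with a bulb but only 130 mm long; same diameters. Origin on the axis half way along; x along the axis, bulb 21 mm to +x. To be left alone.
- tray: Fixed wooden tray, 236 x 208 mm, rim 30 mm high, floor 8 mm thick, in any direction. Origin: centre of its underside on the bench; x along the three grooves, which lie at y = -56, 0, 56 mm. Tubes lie in them with their axis 34 mm above the bench; the grooves are cut away for fingers over the middle 72 mm.
- beaker: Bystander: glass beaker, 68 mm across, 85 mm high; origin centre of its underside.
- wash_bottle: Bystander: white wash bottle, 66 mm across, 195 mm high with its bent spout; origin centre of its underside.
- reagent_bottle: Bystander: amber bottle, 60 mm across, 125 mm high; origin centre of its underside.
- jar: Bystander: small amber jar, 54 mm across, 62 mm high; origin centre of its underside.
Not all that is in view belongs to the job. What is shaped like the tube but blue is not meant.

How it is judged:
By the outcome, as a careful person would: the job done as asked, in the order asked, and still so for the second after the job is handed in, with the robot touching nothing.
It also fails if it takes over 72 s, if anything falls off the work surface, if the arm or the gripper's body presses on something with over 40 N, if the wrist force passes 120 N, or if a joint passes its speed limit or range.

### The arm

A 6-joint arm with a two-finger parallel gripper is mounted at the origin on the work surface. World frame = base frame: x ahead of the robot, y to its left, z up, the work surface at z = 0. Lengths are in m, angles in rad, forces in N, time in s.
With the tool pointing down it reaches from about 0.4 to 0.925 m from the base axis. Payload 3.4 kg.
Tool frame: the origin (TCP) lies midway between the tips of the shut fingers; the grasp point (between the pads) lies 19 mm behind it; z points along the fingers, y is the direction in which the jaws open and shut (so a half turn about z gives the same grasp; the last joint's range is limited). The gripper opens to 85 mm and grips with 20 to 120 N. Pads are 22 mm wide; open, the fingers measure 114 mm over their backs; the gripper's body (76 mm by 85 mm) begins 54 mm behind the grasp point. The pads swing forward as they close: fully open they stand 13 mm farther back than shut.
Start: joints at [-1.24, 0.307, 1.506, -0, 1.328, -0.073], TCP at [0.226, -0.529, 0.231] pointing down, gripper open.
Joint ranges: [-3.12, 3.12], [-1.05, 2.28], [0.14, 2.33], [-1.42, 4.57], [0.1, 2.73], [-2.68, 2.68]. Speed limits (rad/s): [2.57, 2.57, 3.14, 3.14, 3.14, 3.14].

### API

Orientations are given as a unit quaternion [x, y, z, w].
In Python, from station import bot gives the robot as it stands.
- The arm moves only by the tool jog_arm, never from a script. Its argument "plan" is a list of rows, each an object with "claw": the opening, from 0 (shut) to 1 (fully open); "linear": the shift along the tool's x, y, z in cm, a list of three; "turn": the turn about the tool's z in degrees. A call has 1 to 5 rows; each row shifts and turns the commanded pose from where the row before left it, along the tool's axes as they then stand; what a row does not reach is not made up. A row lasts 1/8 s, in which the tool goes at most 62.5 mm and 10.7 degrees, less where a joint would pass 70% of its speed; a pose out of reach is approached as far as the arm can. A call with a gripper value outside its range is refused whole. The fingers move at their own pace and stop on an object; "newtons" is the grip in N (left out, the last holds). Time passes only in rows, so rows that do not move let the fingers close. It gives the time, the measured TCP pose, the force and the opening at its end, in the units of the state.
- bot.get_state(): the state, without advancing time (a new reading comes with each control period).
- bot.grab_frame(name): name is "scene" or "top" or "wrist"; returns a dict with "frame" (400x640x3 uint8, red, green, blue), "range_z" (400x640 float32, m along the optical axis (not along the pixel's ray), 0 where there is no reading), "camera_matrix" (3x3 intrinsics, pixels), "position" and "rotation" of the camera in the world; the wrist camera has in their place "T_tool_cam" (4x4, takes a point from camera to tool coordinates, whose origin is the TCP and whose axes are the flange's). Camera axes: x right, y up, looking along -z (the intrinsics and any distortion apply to the point x, -y, -z); pixel columns grow to the right and rows downward; lengths in m; the calibration is good to about 2 mm. The wrist camera is an equidistant fisheye: a pixel r from the principal point sees the ray r / f radians off the axis. A picture is of the moment at which its call begins: read the wrist's pose just before it.
- bot.close_job(): hands the job in, once; it reports no verdict.
The state is a dict: "t": time; "qpos": joint angles; "joint_vel": joint speeds; "tau": joint torques, N m; "tool_pos": TCP position; "eef_rot": TCP orientation; "wrist_force": force on the tool from outside, world axes, zero at the start; "wrist_torque": the same for the moment, N m; "grip_width": opening from 0.0 (shut) to 1.0 (fully open).
Only numpy, scipy, OpenCV 4.12 (cv2) and the standard library are available. Lean on these libraries where they do the work, as an engineer would, in place of code of your own. Each camera call takes 0.05 s, during which the arm holds its last target. There are 200 camera calls.

## Working session

There is one attempt and no reset: what is moved stays moved. The work goes in short steps, Python scripts to look and compute and a tool call to move; the robot and the scene stay as the last step left them, time stands still between calls to the robot, and variables do not carry over. Pictures are saved under pics/ and viewed, on a budget of 10 in all, crops included, one or two more only if the job needs it, and the job is handed in when it is done.

Besides the shell and the picture viewer there is one more tool, called as name([rows], argument=value, ...), one row to a line, values as JSON. jog_arm: Moves the arm, as the interface text tells. Its arguments: {"type":"object","properties":{"plan":{"type":"array"},"newtons":{"type":"number"}},"required":["plan"]}

```bash
ls; mkdir -p pics; cat > h.py <<'E'
import numpy as np, cv2
from station import bot
def grab(n):
    f=bot.grab_frame(n); np.savez(''+n+'.npz',**{k:v for k,v in f.items()}); return f
def load(n): return dict(np.load(''+n+'.npz'))
def px(f,u,v,d=None):
    K=f['camera_matrix']; d=f['range_z'][v,u] if d is None else d
    p=np.array([(u-K[0,2])/K[0,0]*d, -(v-K[1,2])/K[1,1]*d, -d])
    return f['rotation']@p+f['position']
def cloud(f):
    K=f['camera_matrix']; d=f['range_z']; v,u=np.indices(d.shape)
    P=np.stack([(u-K[0,2])/K[0,0]*d,-(v-K[1,2])/K[1,1]*d,-d],-1)
    W=P@f['rotation'].T+f['position']; W[d==0]=np.nan; return W
def save(n,im,s=1): cv2.imwrite('pics/'+n+'.png',cv2.resize(im[...,::-1],None,fx=s,fy=s,interpolation=cv2.INTER_CUBIC))
E
python3 - <<'E'
from h import *
for n in('scene','top'):
    f=grab(n); print(n,{k:(v.shape if getattr(v,'size',0)>9 else v) for k,v in f.items()})
    save(n,f['frame'],1.25)
print(bot.get_state())
E
```

```text
pics
scene {'frame': (400, 640, 3), 'range_z': (400, 640), 'camera_matrix': array([[445.65877243,   0.        , 316.94076515],
       [  0.        , 445.65877243, 194.79389366],
       [  0.        ,   0.        ,   1.        ]]), 'position': array([0.98934298, 0.74753931, 1.19037487]), 'rotation': array([0.09415319, 0.34351386, 0.90140226, 0.24618564])}
top {'frame': (400, 640, 3), 'range_z': (400, 640), 'camera_matrix': array([[425.49508475,   0.        , 317.78156462],
       [  0.        , 425.49508475, 195.54690014],
       [  0.        ,   0.        ,   1.        ]]), 'position': array([ 0.39818463, -0.03789919,  1.31328833]), 'rotation': array([-0.04608815,  0.02665777,  0.7087927 , -0.70340469])}
{'t': 0.1, 'qpos': array([-1.23947762e+00,  3.07504658e-01,  1.50753626e+00,  2.87822262e-07,
        1.32840127e+00, -7.35196350e-02]), 'joint_vel': array([-0.00049718, -0.00132331, -0.00248888, -0.00112526, -0.00113094,
       -0.00083237]), 'tau': array([-4.60977226e-04, -4.58530819e+01, -2.52608281e+01, -8.08695677e-05,
        5.60316606e-03, -2.98809323e-05]), 'tool_pos': array([ 0.2262395 , -0.52794437,  0.2304719 ]), 'eef_rot': array([ 9.79582683e-01,  2.01039578e-01, -1.18734286e-04, -9.17117501e-04]), 'wrist_force': array([-0.27963441,  0.39377663,  0.83180097]), 'wrist_torque': array([-0.02608196,  0.03270233, -0.00021823]), 'grip_width': 1.001845262952232}
```

View pics/top.png

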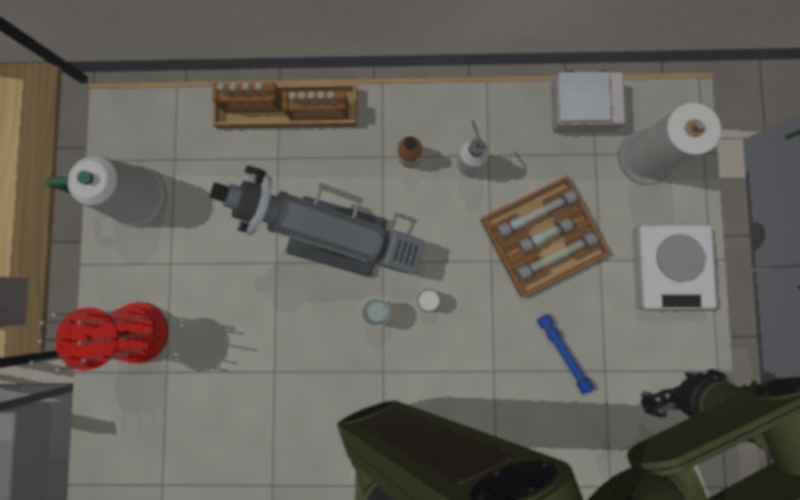

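View pics/scene.png

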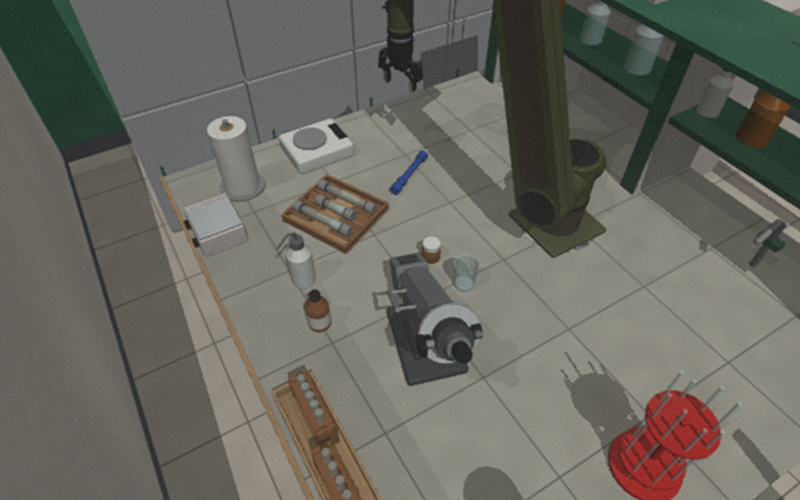

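```bash
cat > r.py <<'E'
import re
s=open('h.py').read()
s=s.replace("    f=bot.grab_frame(n);","    f=bot.grab_frame(n)\n    if 'rotation' in f: f['rotation']=R.from_quat(f['rotation']).as_matrix()\n   ").replace("import numpy as np, cv2","import numpy as np, cv2\nfrom scipy.spatial.transform import Rotation as R")
open('h.py','w').write(s)
E
python3 r.py; python3 - <<'E'
from h import *
f=grab('top'); f2=grab('scene')
W=cloud(f)
print('bench',px(f,300,290),px(f,470,300)); 
im=f['frame']
a=cv2.resize(im[130:225,165:355],None,fx=3.2,fy=3.2,interpolation=cv2.INTER_CUBIC)
b=cv2.resize(im[138:238,380:490],None,fx=3,fy=3,interpolation=cv2.INTER_CUBIC)
c=np.zeros((a.shape[0]+b.shape[0],a.shape[1],3),np.uint8); c[:a.shape[0]]=a; c[a.shape[0]:,:b.shape[1]]=b
save('crop',c); print(c.shape,a.shape)
# tray by height
M=(W[...,2]>0.022)&(W[...,2]<0.036)&(W[...,1]<-0.1)&(W[...,1]>-0.6)&(W[...,0]>0.3)&(W[...,0]<0.65)
n,l,s,ce=cv2.connectedComponentsWithStats(M.astype(np.uint8)); 
for i in np.argsort(-s[1:,4])[:4]+1: print(s[i],ce[i])
# tube tops
T=(W[...,2]>0.040)&(W[...,2]<0.058)&(W[...,1]<-0.1)&(W[...,1]>-0.6)&(W[...,0]>0.3)&(W[...,0]<0.65)
n,l,s,ce=cv2.connectedComponentsWithStats(T.astype(np.uint8)); 
for i in np.argsort(-s[1:,4])[:8]+1: print('T',s[i],ce[i],np.nanmean(W[l==i],0).round(3))
E
```

```text
bench [0.24615202 0.05357759 0.00107622] [ 0.21552367 -0.45566376  0.00341067]
(604, 608, 3) (304, 608, 3)
[ 385  156  103   82 1734] [434.56170704 193.65397924]
[430 251  20  22 204] [439.46078431 262.60294118]
[507 181   6  66 133] [509.39097744 214.72180451]
[434 156  12   8  47] [438.89361702 158.82978723]
T [509 180  15  68 690] [516.23478261 213.32318841] [ 0.471 -0.585  0.052]
T [398 154  64  36 499] [428.15631263 170.82364729] [ 0.601 -0.334  0.046]
T [413 185  65  39 492] [445.80081301 203.9796748 ] [ 0.501 -0.383  0.046]
T [415 174  43  29 379] [436.00527704 187.77836412] [ 0.549 -0.356  0.047]
```

View pics/crop.png

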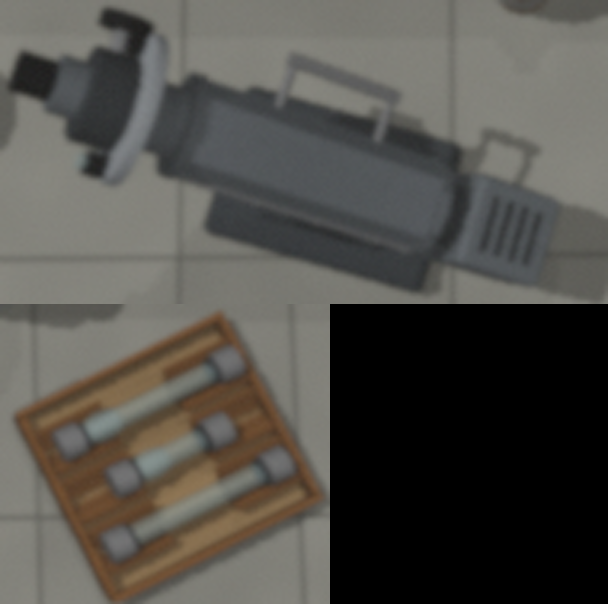

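```bash
cat > fit.py <<'E'
from h import *
from scipy.optimize import least_squares
f=load('top'); g=load('scene')
def tube():
    W=cloud(f); B=(W[...,1]<-0.1)&(W[...,1]>-0.5)&(W[...,0]>0.3)&(W[...,0]<0.68)
    T=(W[...,2]>0.038)&(W[...,2]<0.058)&B
    n,l,s,ce=cv2.connectedComponentsWithStats(T.astype(np.uint8))
    for i in np.argsort(-s[1:,4])[:3]+1:
        P=W[l==i]; c=(P.min(0)+P.max(0))/2; d=np.linalg.svd(P[:,:2]-P[:,:2].mean(0))[2][0]; d*=np.sign(d[0])
        a=P[:,:2]@d; m=(a.min()+a.max())/2; q=np.array([-d[1],d[0]]); b=P[:,:2]@q; bm=np.median(b)
        print('centre',(d*m+q*bm).round(4),'dir',d.round(3),'len',np.ptp(a).round(3))
        for k in np.arange(-100,100,10):
            w=(a-m>k/1e3)&(a-m<=(k+10)/1e3)
            if w.any(): print(k+5,'w%.0f z%.1f'%(1e3*np.ptp(b[w]),1e3*np.percentile(P[w,2],90)),end=' | ')
        print()
def lamp():
    Ps=[]
    for c in(f,g):
        W=cloud(c); Ps.append(W[(W[...,2]>0.03)&(W[...,2]<0.4)&(W[...,0]>0.4)&(W[...,0]<0.75)&(W[...,1]>-0.2)&(W[...,1]<0.5)])
    P=np.vstack(Ps)
    s=np.radians(30)
    def loc(p,P):
        c,s_=np.cos(p[2]),np.sin(p[2]); ex=np.array([c,s_,0]); h=np.array([-s_,c,0])
        ey=h*np.cos(s)+np.array([0,0,np.sin(s)]); ez=np.cross(ex,ey)
        return (P-[p[0],p[1],0.165])@np.array([ex,ey,ez]).T
    # p: origin x,y, yaw (angle of trough x from world x)
    def box(L,c,h):
        q=np.abs(L-c)-h; return np.linalg.norm(np.maximum(q,0),axis=1)+np.minimum(q.max(1),0)
    p=np.array([0.5,0.16,-0.28])
    p[:2]=INIT; p[2]=YAW
    for it in range(6):
        L=loc(p,P); m=(np.abs(L[:,1]+0.184)<0.06)&(np.abs(L[:,0])<0.055)&(L[:,2]>-0.05)&(L[:,2]<0.055)
        Q=P[m]; r=least_squares(lambda p: box(loc(p,Q),[0,-.184,0],[.042]*3),p,loss='soft_l1',f_scale=.002); p=r.x
    print('lamp fit',p.round(4),m.sum(),'med res',np.median(np.abs(box(loc(p,Q),[0,-.184,0],[.042]*3))))
    L=loc(p,P)
    return p,L,P
E
python3 - <<'E'
import fit; from fit import *
tube()
W=cloud(f)
for u,v in [(256,150),(272,155),(289,161),(322,200),(240,165),(270,175),(300,190),(215,158)]: print(u,v,W[v,u].round(3))
# initial from lamp top centre px (322,201)
c=W[201,322]; fit.YAW=0.28; 
h=np.array([-np.sin(.28),np.cos(.28)])
fit.INIT=c[:2]+h*(.184*np.cos(np.pi/6)+.042*.5); print(fit.INIT)
p,L,P=lamp()
for a,b in [(-.1,-.05),(-.05,0),(0,.05),(.05,.1)]:
    m=(L[:,1]>a)&(L[:,1]<b)&(np.abs(L[:,0])<.06)&(L[:,2]>0)
    print(a,[(k,np.median(L[m&(np.abs(L[:,0]-k/1e3)<.005),2]).round(4)) for k in range(-50,60,10)])
m=(L[:,0]>.06)&(np.abs(L[:,1])<.08)&(L[:,2]>0); print('handle',m.sum(),L[m][::max(1,m.sum()//25)].round(3))
m=(L[:,1]>.12)&(L[:,1]<.19)&(L[:,2]>.03)&(np.abs(L[:,0])<.08); print('dial x',np.percentile(L[m,0],[1,50,99]),'r',np.percentile(np.hypot(L[m,0],L[m,2]),[50,90,98]),'y',np.percentile(L[m,1],[2,50,98]))
E
```

```text
centre [ 0.6023 -0.3381] dir [ 0.439 -0.898] len 0.201
-95 w31 z53.3 | -85 w32 z53.2 | -75 w29 z50.6 | -65 w25 z48.6 | -55 w28 z50.8 | -45 w27 z52.6 | -35 w22 z48.6 | -25 w20 z46.8 | -15 w20 z47.2 | -5 w18 z47.2 | 5 w20 z46.9 | 15 w20 z45.2 | 25 w20 z48.2 | 35 w20 z47.7 | 45 w20 z47.2 | 55 w19 z49.5 | 65 w20 z47.7 | 75 w28 z51.9 | 85 w36 z53.6 | 95 w31 z53.0 | 
centre [ 0.5002 -0.3822] dir [ 0.437 -0.9  ] len 0.201
-95 w31 z52.8 | -85 w32 z51.9 | -75 w25 z52.0 | -65 w21 z48.3 | -55 w18 z45.3 | -45 w20 z46.1 | -35 w20 z45.9 | -25 w20 z48.1 | -15 w20 z46.1 | -5 w19 z48.3 | 5 w20 z47.3 | 15 w17 z48.2 | 25 w20 z47.4 | 35 w20 z45.8 | 45 w20 z49.0 | 55 w20 z46.6 | 65 w23 z47.4 | 75 w30 z51.4 | 85 w32 z53.1 | 95 w32 z54.4 | 
centre [ 0.5495 -0.3572] dir [ 0.438 -0.899] len 0.13
-65 w29 z52.4 | -55 w31 z52.2 | -45 w29 z52.7 | -35 w27 z48.9 | -25 w28 z50.9 | -15 w28 z50.8 | -5 w23 z46.7 | 5 w19 z48.0 | 15 w20 z49.6 | 25 w17 z48.5 | 35 w21 z49.0 | 45 w31 z52.4 | 55 w31 z53.4 | 65 w29 z50.8 | 
256 150 [0.635 0.155 0.209]
272 155 [0.625 0.115 0.192]
289 161 [0.612 0.071 0.168]
322 200 [ 0.509 -0
[... 1410 characters left out ...]
053  0.026]
 [ 0.083  0.042  0.029]
 [ 0.084  0.033  0.027]
 [ 0.083  0.026  0.032]
 [ 0.079  0.03   0.03 ]
 [ 0.075  0.033  0.026]
 [ 0.066  0.05   0.025]
 [ 0.083  0.003  0.028]
 [ 0.078  0.008  0.029]
 [ 0.076  0.008  0.022]
 [ 0.076 -0.001  0.023]
 [ 0.075 -0.006  0.026]
 [ 0.076 -0.016  0.024]
 [ 0.075 -0.023  0.023]
 [ 0.076 -0.034  0.025]
 [ 0.073 -0.042  0.023]
 [ 0.065 -0.044  0.024]
 [ 0.071 -0.047  0.027]
 [ 0.06  -0.04   0.025]
 [ 0.078 -0.022  0.03 ]
 [ 0.083 -0.013  0.025]
 [ 0.08   0.015  0.03 ]
 [ 0.075  0.029  0.029]
 [ 0.082  0.038  0.026]
 [ 0.076  0.048  0.026]
 [ 0.069  0.052  0.023]]
dial x [-0.05162461  0.00043476  0.05222814] r [0.05172378 0.06470297 0.06614844] y [0.13262607 0.16137436 0.18784026]
  return _methods._mean(a, axis=axis, dtype=dtype,
  ret = ret.dtype.type(ret / rcount)
```

jog_arm([
  {"claw": 0.4, "linear": [0, 0, -2.4], "turn": -10},
  {"claw": 0.4, "linear": [0, 0, -2.4], "turn": -10},
  {"claw": 0.4, "linear": [0, 0, -2.4], "turn": -10},
  {"claw": 0.4, "linear": [0, 0, -2.4], "turn": -10},
  {"claw": 0.4, "linear": [0, 0, -2.4], "turn": -10},
], newtons=30)

```text
t: 0.82
tool_pos: [0.2263, -0.5283, 0.3518]
eef_rot: [0.801, 0.598, 0.0, -0.0]
wrist_force: [-0.3, 0.0, -0.1]
grip_width: 0.402
```

jog_arm([
  {"claw": 0.4, "linear": [4.5, 1.2, 0], "turn": 0},
  {"claw": 0.4, "linear": [4.5, 1.2, 0], "turn": 0},
  {"claw": 0.4, "linear": [4.5, 1.2, 0], "turn": 0},
  {"claw": 0.4, "linear": [4.5, 1.2, 0], "turn": 0},
  {"claw": 0.4, "linear": [4.5, 1.2, 0], "turn": 0},
])

```text
t: 1.45
tool_pos: [0.3494, -0.329, 0.3512]
eef_rot: [0.803, 0.596, 0.0, -0.0]
wrist_force: [0.3, 0.0, -0.1]
grip_width: 0.4
```

```bash
cat >> h.py <<'E'
YAW=-0.2931; O=np.array([.5543,.1498,.165])
ex=np.array([np.cos(YAW),np.sin(YAW),0]); hh=np.array([-np.sin(YAW),np.cos(YAW),0])
ey=hh*np.cos(np.pi/6)+np.array([0,0,.5]); ez=np.cross(ex,ey)
C=np.array([ex,ey,ez]).T
def cr(x,y,z): return O+C@np.array([x,y,z])/1e3
def to(tgt,yaw=None):
    s=bot.get_state(); p=s['tool_pos']; Rm=R.from_quat(s['eef_rot']).as_matrix()
    tx=np.degrees(np.arctan2(Rm[1,0],Rm[0,0])); 
    print('t',s['t'],'p',p.round(4),'toolx ang',tx.round(2),'tilt',np.degrees(np.arccos(-Rm[2,2])).round(2),'grip',round(float(s['grip_width']),3),'F',s['wrist_force'].round(1),'T',s['wrist_torque'].round(2))
    a=np.radians(tx if yaw is None else yaw); d=tgt-p
    print('tool move cm',(100*np.array([d[0]*np.cos(a)+d[1]*np.sin(a),d[0]*np.sin(a)-d[1]*np.cos(a),-d[2]])).round(2), '' if yaw is None else ('turn',round(tx-yaw,2)))
def handle(t): return cr(-40+120*np.cos(t),0,12+120*np.sin(t))
E
python3 - <<'E'
from h import *
im=load('scene')['frame']; save('tray_s',im[130:210,215:320],6)
H=handle(.07); print(H); to(H+[0,0,-.019],73.2)
E
```

```text
[0.62766087 0.11700948 0.18266098]
t 1.45 p [ 0.3494 -0.329   0.3512] toolx ang 73.18 tilt 0.01 grip 0.4 F [ 0.3  0.  -0.1] T [-0.01 -0.02 -0.02]
tool move cm [50.74 13.75 18.75] ('turn', np.float64(-0.02))
```

View pics/tray_s.png

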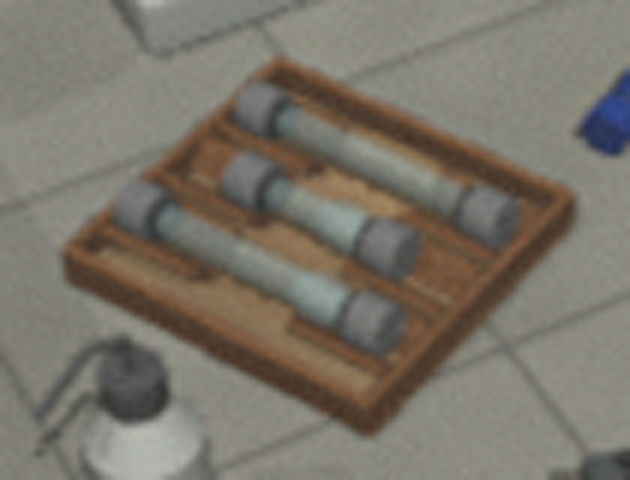

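jog_arm([
  {"claw": 0.4, "linear": [4.6, 1.25, 0], "turn": 0},
  {"claw": 0.4, "linear": [4.6, 1.25, 0], "turn": 0},
  {"claw": 0.4, "linear": [4.6, 1.25, 0], "turn": 0},
  {"claw": 0.4, "linear": [4.6, 1.25, 0], "turn": 0},
  {"claw": 0.4, "linear": [4.6, 1.25, 0], "turn": 0},
])

```text
t: 2.08
tool_pos: [0.4757, -0.1269, 0.3512]
eef_rot: [0.803, 0.596, -0.0, 0.0]
wrist_force: [0.6, -1.6, 0.3]
grip_width: 0.4
```

jog_arm([
  {"claw": 0.4, "linear": [4.6, 1.25, 0], "turn": 0},
  {"claw": 0.4, "linear": [4.6, 1.25, 0], "turn": 0},
  {"claw": 0.4, "linear": [4.6, 1.25, 0], "turn": 0},
  {"claw": 0.4, "linear": [4.6, 1.25, 0], "turn": 0},
  {"claw": 0.4, "linear": [4.6, 1.25, 0], "turn": 0},
])

```text
t: 2.7
tool_pos: [0.6022, 0.0751, 0.3511]
eef_rot: [0.803, 0.596, -0.0, 0.0]
wrist_force: [0.9, -1.5, 0.6]
grip_width: 0.402
```

jog_arm([
  {"claw": 0.4, "linear": [4.6, 1.25, 0], "turn": 0},
  {"claw": 0.4, "linear": [0, 0, 4], "turn": 0},
  {"claw": 0.4, "linear": [0, 0, 4], "turn": 0},
  {"claw": 0.4, "linear": [0, 0, 2], "turn": 0},
  {"claw": 0.4, "linear": [0, 0, 0], "turn": 0},
])

```text
t: 3.32
tool_pos: [0.6253, 0.114, 0.2488]
eef_rot: [0.803, 0.596, -0.002, -0.001]
wrist_force: [0.2, 0.2, 0.0]
grip_width: 0.398
```

```bash
python3 - <<'E'
from h import *
H=handle(.07); to(H+[0,0,-.019],73.2)
s=bot.get_state(); f=grab('wrist'); print({k:(v.shape if getattr(v,'size',0)>16 else v.round(4)) for k,v in f.items()})
Rm=R.from_quat(s['eef_rot']).as_matrix(); T=f['T_tool_cam']; K=f['camera_matrix']
im=f['frame'].copy()
def proj(P):
    q=np.linalg.inv(T)@np.append(Rm.T@(P-s['tool_pos']),1); v=np.array([q[0],-q[1],-q[2]]); r=np.hypot(v[0],v[1]); th=np.arctan2(r,v[2]); return K[:2,2]+K[0,0]*th*v[:2]/r
for t in(0.0,.07,.14):
    for y in(-48,0,48): 
        p=proj(cr(-40+120*np.cos(t),y,12+120*np.sin(t))); cv2.circle(im,tuple(int(round(c)) for c in p),2,(255,0,0) if t==.07 else (0,255,0),-1)
for x in(-40,40):
    for y in(-107,107): cv2.circle(im,tuple(int(round(c)) for c in proj(cr(x,y,12))),3,(255,255,0),-1)
save('w1',im,1.25)
E
```

```text
t 3.325 p [0.6253 0.114  0.2488] toolx ang 73.2 tilt 0.31 grip 0.398 F [0.2 0.2 0. ] T [-0.09  0.02  0.03]
tool move cm [0.35 0.14 8.52] ('turn', np.float64(0.0))
{'frame': (400, 640, 3), 'range_z': (400, 640), 'camera_matrix': array([[309.7069,   0.    , 319.1374],
       [  0.    , 309.7069, 198.1803],
       [  0.    ,   0.    ,   1.    ]]), 'T_tool_cam': array([[-0.000e+00,  9.456e-01,  3.252e-01,  8.340e-02],
       [ 1.000e+00,  0.000e+00,  0.000e+00, -2.000e-04],
       [ 0.000e+00,  3.252e-01, -9.456e-01, -1.418e-01],
       [ 0.000e+00,  0.000e+00,  0.000e+00,  1.000e+00]])}
```

View pics/w1.png

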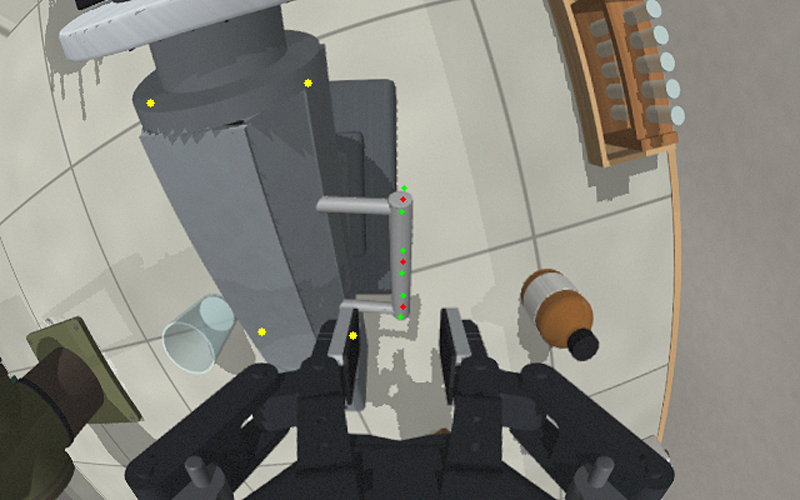

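jog_arm([
  {"claw": 0.4, "linear": [0.35, 0.15, 2], "turn": 0},
  {"claw": 0.4, "linear": [0, 0, 2.5], "turn": 0},
  {"claw": 0.4, "linear": [0, 0, 2.5], "turn": 0},
  {"claw": 0.4, "linear": [0, 0, 1.5], "turn": 0},
  {"claw": 0.4, "linear": [0, 0, 0], "turn": 0},
])

```text
t: 4.0
tool_pos: [0.6292, 0.117, 0.1661]
eef_rot: [0.803, 0.596, -0.0, -0.0]
wrist_force: [0.1, 0.5, -0.8]
grip_width: 0.402
```

jog_arm([
  {"claw": 0, "linear": [0, 0, 0], "turn": 0},
  {"claw": 0, "linear": [0, 0, 0], "turn": 0},
  {"claw": 0, "linear": [0, 0, 0], "turn": 0},
  {"claw": 0, "linear": [0, 0, 0], "turn": 0},
], newtons=30)

```text
t: 4.5
tool_pos: [0.6271, 0.1184, 0.167]
eef_rot: [0.803, 0.596, -0.001, -0.002]
wrist_force: [-5.3, 2.6, 0.1]
grip_width: 0.128
```

```bash
python3 - <<'E'
from h import *
H=handle(.07); to(H+[0,0,-.019],73.2)
# rows along arc from .07 to 2.70, in tool coords (x,y,z cm)
ts=np.linspace(.07,2.72,26); P=np.array([handle(t) for t in ts]); D=np.diff(P,axis=0)
a=np.radians(73.2)
for d in D: print([round(100*v,2) for v in (d[0]*np.cos(a)+d[1]*np.sin(a),d[0]*np.sin(a)-d[1]*np.cos(a),-d[2])])
print(P[-1],P[::6])
E
```

```text
t 4.5 p [0.6271 0.1184 0.167 ] toolx ang 73.21 tilt 0.24 grip 0.128 F [-5.3  2.6  0.1] T [ 0.45  0.78 -0.02]
tool move cm [-0.12  0.09  0.34] ('turn', np.float64(0.01))
[np.float64(-0.63), np.float64(-0.16), np.float64(-1.09)]
[np.float64(-0.62), np.float64(-0.29), np.float64(-1.07)]
[np.float64(-0.6), np.float64(-0.42), np.float64(-1.04)]
[np.float64(-0.57), np.float64(-0.54), np.float64(-1.0)]
[np.float64(-0.54), np.float64(-0.66), np.float64(-0.94)]
[np.float64(-0.51), np.float64(-0.77), np.float64(-0.87)]
[np.float64(-0.46), np.float64(-0.87), np.float64(-0.8)]
[np.float64(-0.41), np.float64(-0.97), np.float64(-0.71)]
[np.float64(-0.36), np.float64(-1.05), np.float64(-0.62)]
[np.float64(-0.3), np.float64(-1.12), np.float64(-0.52)]
[np.float64(-0.24), np.float64(-1.18), np.float64(-0.42)]
[np.float64(-0.18), np.float64(-1.22), np.float64(-0.31)]
[np.float64(-0.11), np.float64(-1.25), np.float64(-0.19)]
[np.float64(-0.04), np.float64(-1.27), np.float64(-0.08)]
[np.float64(0.02), np.float64(-1.27), np.float64(0.04)]
[np.float64(0.09), np.float64(-1.26), np.float64(0.16)]
[np.float64(0.16), np.float64(-1.23), np.float64(0.27)]
[np.float64(0.22), np.float64(-1.19), np.float64(0.38)]
[np.float64(0.28), np.float64(-1.14), np.float64(0.49)]
[np.float64(0.34), np.float64(-1.07), np.float64(0.59)]
[np.float64(0.4), np.float64(-0.99), np.float64(0.69)]
[np.float64(0.45), np.float64(-0.91), np.float64(0.77)]
[np.float64(0.49), np.float64(-0.81), np.float64(0.85)]
[np.float64(0.53), np.float64(-0.7), np.float64(0.92)]
[np.float64(0.57), np.float64(-0.58), np.float64(0.98)]
[0.40235546 0.16374176 0.21791909] [[0.62766087 0.11700948 0.18266098]
 [0.59044654 0.09196216 0.24281707]
 [0.52344476 0.09180501 0.27660713]
 [0.45285618 0.11659947 0.27081776]
 [0.40628401 0.15664983 0.22771286]]
```

jog_arm([
  {"claw": 0, "linear": [-0.63, -0.16, -1.09], "turn": 0},
  {"claw": 0, "linear": [-0.62, -0.29, -1.07], "turn": 0},
  {"claw": 0, "linear": [-0.6, -0.42, -1.04], "turn": 0},
  {"claw": 0, "linear": [-0.57, -0.54, -1.0], "turn": 0},
  {"claw": 0, "linear": [-0.54, -0.66, -0.94], "turn": 0},
])

```text
t: 5.12
tool_pos: [0.6, 0.0955, 0.2182]
eef_rot: [0.803, 0.596, 0.0, -0.001]
wrist_force: [-2.5, 4.1, -4.9]
grip_width: 0.127
```

```bash
python3 - <<'E'
from h import *
to(handle(.60)+[0,0,-.0165],73.2)
E
```

```text
t 5.125 p [0.6    0.0955 0.2182] toolx ang 73.21 tilt 0.11 grip 0.127 F [-2.5  4.1 -4.9] T [0.64 0.14 0.06]
tool move cm [-0.11 -0.04  0.06] ('turn', np.float64(0.01))
```

Following the arc well; continue to the stop region.

jog_arm([
  {"claw": 0, "linear": [-0.51, -0.77, -0.87], "turn": 0},
  {"claw": 0, "linear": [-0.46, -0.87, -0.8], "turn": 0},
  {"claw": 0, "linear": [-0.41, -0.97, -0.71], "turn": 0},
  {"claw": 0, "linear": [-0.36, -1.05, -0.62], "turn": 0},
  {"claw": 0, "linear": [-0.3, -1.12, -0.52], "turn": 0},
])

```text
t: 5.75
tool_pos: [0.5514, 0.0877, 0.2552]
eef_rot: [0.803, 0.596, 0.002, 0.003]
wrist_force: [5.0, -3.3, 5.2]
grip_width: 0.129
```

jog_arm([
  {"claw": 0, "linear": [-0.24, -1.18, -0.42], "turn": 0},
  {"claw": 0, "linear": [-0.18, -1.22, -0.31], "turn": 0},
  {"claw": 0, "linear": [-0.11, -1.25, -0.19], "turn": 0},
  {"claw": 0, "linear": [-0.04, -1.27, -0.08], "turn": 0},
  {"claw": 0, "linear": [0.02, -1.27, 0.04], "turn": 0},
])

```text
t: 6.38
tool_pos: [0.4895, 0.1001, 0.2652]
eef_rot: [0.803, 0.596, 0.002, 0.003]
wrist_force: [1.3, -2.1, 8.0]
grip_width: 0.123
```

jog_arm([
  {"claw": 0, "linear": [0.09, -1.26, 0.16], "turn": 0},
  {"claw": 0, "linear": [0.16, -1.23, 0.27], "turn": 0},
  {"claw": 0, "linear": [0.22, -1.19, 0.38], "turn": 0},
  {"claw": 0, "linear": [0.28, -1.14, 0.49], "turn": 0},
  {"claw": 0, "linear": [0.34, -1.07, 0.59], "turn": 0},
])

```text
t: 7.0
tool_pos: [0.4348, 0.1288, 0.2445]
eef_rot: [0.803, 0.596, 0.0, 0.001]
wrist_force: [-0.0, -0.1, 5.1]
grip_width: 0.127
```

jog_arm([
  {"claw": 0, "linear": [0.4, -0.99, 0.69], "turn": 0},
  {"claw": 0, "linear": [0.45, -0.91, 0.77], "turn": 0},
  {"claw": 0, "linear": [0.49, -0.81, 0.85], "turn": 0},
  {"claw": 0, "linear": [0.53, -0.7, 0.92], "turn": 0},
  {"claw": 0, "linear": [0, 0, 0], "turn": 0},
])

```text
t: 7.62
tool_pos: [0.4067, 0.1577, 0.2102]
eef_rot: [0.803, 0.597, -0.001, -0.001]
wrist_force: [-0.7, 3.8, 0.6]
grip_width: 0.125
```

```bash
python3 - <<'E'
from h import *
to(handle(2.70)+[0,0,-.0165],73.2)
s=bot.get_state()
L=C.T@(s['tool_pos']+[0,0,.0165]-O)*1e3; print(L,'t',np.arctan2(L[2]-12,L[0]+40))
E
```

```text
t 7.625 p [0.4067 0.1577 0.2102] toolx ang 73.25 tilt 0.16 grip 0.125 F [-0.7  3.8  0.6] T [0.49 0.13 0.1 ]
tool move cm [ 0.34 -0.49  0.69] ('turn', np.float64(0.05))
[-143.63563304    0.48767595   70.99923822] t 2.624056471376247
```

jog_arm([
  {"claw": 0, "linear": [0.57, -0.58, 0.98], "turn": 0},
  {"claw": 0, "linear": [0.1, -0.1, 0.2], "turn": 0},
  {"claw": 0.4, "linear": [0, 0, 0], "turn": 0},
  {"claw": 0.4, "linear": [0, 0, 0], "turn": 0},
  {"claw": 0.4, "linear": [0, 0, 0], "turn": 0},
])

```text
t: 8.25
tool_pos: [0.4035, 0.1648, 0.1994]
eef_rot: [0.803, 0.596, -0.0, 0.0]
wrist_force: [-0.1, 0.4, 0.9]
grip_width: 0.403
```

jog_arm([
  {"claw": 0.4, "linear": [0, 0, -2], "turn": 0},
  {"claw": 0.4, "linear": [0, 0, -4], "turn": 0},
  {"claw": 0.4, "linear": [0, 0, -4], "turn": 0},
  {"claw": 0.6, "linear": [0, 0, -4], "turn": 0},
  {"claw": 0.6, "linear": [0, 0, 0], "turn": 0},
])

```text
t: 8.88
tool_pos: [0.4055, 0.1656, 0.3429]
eef_rot: [0.803, 0.596, 0.004, 0.001]
wrist_force: [-0.3, -0.4, -0.4]
grip_width: 0.604
```

```bash
python3 - <<'E'
from h import *
ang=116.0; b=np.array([np.cos(np.radians(ang)),np.sin(np.radians(ang)),0])
to(np.array([.6023,-.3381,.2]),73.2)
f=grab('scene'); W=cloud(f); L=(W-O)@C
m=(L[...,0]<-.06)&(np.abs(L[...,1])<.12)&(L[...,2]>-.02)&(L[...,2]<.1); x=L[m]
for a in range(-170,-55,15):
    k=np.abs(x[:,0]*1e3-a)<4; print(a,k.sum(),np.percentile(x[k,2],[10,50,90]).round(3) if k.any() else '')
E
```

```text
t 8.875 p [0.4055 0.1656 0.3429] toolx ang 73.17 tilt 0.44 grip 0.604 F [-0.3 -0.4 -0.4] T [ 0.01  0.06 -0.01]
tool move cm [-42.53  33.4   14.29] ('turn', np.float64(-0.03))
-170 0 
-155 16 [0.061 0.067 0.069]
-140 20 [0.057 0.06  0.064]
-125 18 [0.05  0.053 0.056]
-110 328 [0.017 0.031 0.046]
-95 102 [0.009 0.012 0.027]
-80 136 [0.003 0.007 0.023]
-65 55 [-0.002 -0.     0.017]
```

jog_arm([
  {"claw": 0.4, "linear": [0, 0, 0], "turn": -10.5},
  {"claw": 0.4, "linear": [0, 0, 0], "turn": -10.5},
  {"claw": 0.4, "linear": [0, 0, 0], "turn": -10.5},
  {"claw": 0.4, "linear": [0, 0, 0], "turn": -10.5},
  {"claw": 0.4, "linear": [-1, 0, 0], "turn": -0.8},
])

```text
t: 9.55
tool_pos: [0.4068, 0.1558, 0.3379]
eef_rot: [0.53, 0.848, -0.001, -0.001]
wrist_force: [0.8, 0.3, 0.2]
grip_width: 0.4
```

jog_arm([
  {"claw": 0.4, "linear": [-4.3, -0.35, 0], "turn": 0},
  {"claw": 0.4, "linear": [-4.3, -0.35, 0], "turn": 0},
  {"claw": 0.4, "linear": [-4.3, -0.35, 0], "turn": 0},
  {"claw": 0.4, "linear": [-4.3, -0.35, 0], "turn": 0},
  {"claw": 0.4, "linear": [-4.3, -0.35, 0], "turn": 0},
])

```text
t: 10.18
tool_pos: [0.486, -0.0468, 0.3385]
eef_rot: [0.532, 0.847, -0.0, -0.001]
wrist_force: [0.6, 0.2, 0.0]
grip_width: 0.396
```

jog_arm([
  {"claw": 0.4, "linear": [-4.3, -0.35, 0], "turn": 0},
  {"claw": 0.4, "linear": [-4.3, -0.35, 0], "turn": 0},
  {"claw": 0.4, "linear": [-4.3, -0.35, 0], "turn": 0},
  {"claw": 0.4, "linear": [-4.3, -0.35, 0], "turn": 0},
  {"claw": 0.4, "linear": [-4.3, -0.35, 0], "turn": 0},
])

```text
t: 10.8
tool_pos: [0.5643, -0.2478, 0.3382]
eef_rot: [0.532, 0.847, -0.0, -0.001]
wrist_force: [0.6, 0.3, 0.1]
grip_width: 0.399
```

jog_arm([
  {"claw": 0.4, "linear": [-4, -0.35, 0], "turn": 0},
  {"claw": 0.4, "linear": [-4, -0.35, 3], "turn": 0},
  {"claw": 0.4, "linear": [-4, -0.35, 4], "turn": 0},
  {"claw": 0.4, "linear": [0, 0, 4], "turn": 0},
  {"claw": 0.4, "linear": [0, 0, 4], "turn": 0},
])

```text
t: 11.42
tool_pos: [0.6066, -0.3595, 0.1863]
eef_rot: [0.532, 0.847, -0.0, -0.001]
wrist_force: [0.8, -0.4, 0.3]
grip_width: 0.404
```

```bash
python3 - <<'E'
from h import *
to(np.array([.612,-.3579,.018]),116)
s=bot.get_state(); f=grab('wrist')
Rm=R.from_quat(s['eef_rot']).as_matrix(); T=f['T_tool_cam']; K=f['camera_matrix']
im=f['frame'].copy()
def proj(P):
    q=np.linalg.inv(T)@np.append(Rm.T@(P-s['tool_pos']),1); v=np.array([q[0],-q[1],-q[2]]); r=np.hypot(v[0],v[1]); th=np.arctan2(r,v[2]); return K[:2,2]+K[0,0]*th*v[:2]/r
b=np.array([-.4385,.8985,0]); c=np.array([.6023,-.3381,.034])
for k,col in[(-.1,(255,0,0)),(-.022,(255,255,0)),(0,(0,255,0)),(.051,(255,0,255)),(.1,(255,0,0))]:
    cv2.circle(im,tuple(int(round(x)) for x in proj(c+k*b)),2,col,-1)
save('w2',im[:,100:540],1.7)
# tray centre
g=load('top'); 
Z=np.array([px(g,u,v) for u,v in [(436,189)]]); 
cs=[(380+a/3,138+(bb-304)/3) for a,bb in [(218,315),(322,497),(115,600),(15,415)]]
out=[]
for u,v in cs:
    p0=g['position']; r=px(g,u,v,1.0)-p0; out.append(p0+r*((.03-p0[2])/r[2]))
out=np.array(out); tc=out.mean(0); print('tray c',tc, 'tube offs along',(c-tc)@b, 'side',(c-tc)@np.array([.8985,.4385,0]), [np.linalg.norm(out[i]-out[i-1]) for i in range(4)])
# dial geometry
for n in('top','scene'):
    L=((cloud(load(n))-O)@C); L=L.reshape(-1,3); r=np.hypot(L[:,0],L[:,2])
    for a in range(105,200,6):
        m=(L[:,1]>a/1e3)&(L[:,1]<(a+6)/1e3)&(np.abs(L[:,0])<.1)&(r<.1)&(L[:,2]>0); print(n,a,m.sum(),np.percentile(r[m],[50,97]).round(3) if m.any() else '', end=';')
E
```

```text
t 11.425 p [ 0.6066 -0.3595  0.1863] toolx ang 115.71 tilt 0.14 grip 0.404 F [ 0.8 -0.4  0.3] T [-0.    0.04  0.02]
tool move cm [-0.09  0.55 16.83] ('turn', np.float64(-0.29))
tray c [ 0.54865443 -0.35890961  0.03      ] tube offs along -0.004826145922326191 side 0.05732555563355912 [np.float64(0.23057815279171953), np.float64(0.2094913545813677), np.float64(0.23166402855558152), np.float64(0.20960806702148568)]
top 105 73 [0.045 0.05 ];top 111 80 [0.045 0.048];top 117 128 [0.035 0.047];top 123 54 [0.03  0.033];top 129 55 [0.03  0.033];top 135 55 [0.03  0.032];top 141 12 [0.031 0.033];top 147 38 [0.064 0.065];top 153 128 [0.064 0.067];top 159 229 [0.057 0.066];top 165 125 [0.041 0.068];top 171 124 [0.041 0.069];top 177 125 [0.041 0.069];top 183 121 [0.041 0.07 ];top 189 98 [0.04  0.069];top 195 124 [0.037 0.068];scene 105 22 [0.046 0.094];scene 111 14 [0.046 0.048];scene 117 0 ;scene 123 0 ;scene 129 0 ;scene 135 0 ;scene 141 1 [0.062 0.062];scene 147 26 [0.064 0.065];scene 153 157 [0.06  0.066];scene 159 425 [0.054 0.065];scene 165 53 [0.041 0.069];scene 171 87 [0.046 0.068];scene 177 80 [0.042 0.07 ];scene 183 78 [0.044 0.07 ];scene 189 104 [0.04  0.068];scene 195 267 [0.034 0.065];
```

View pics/w2.png

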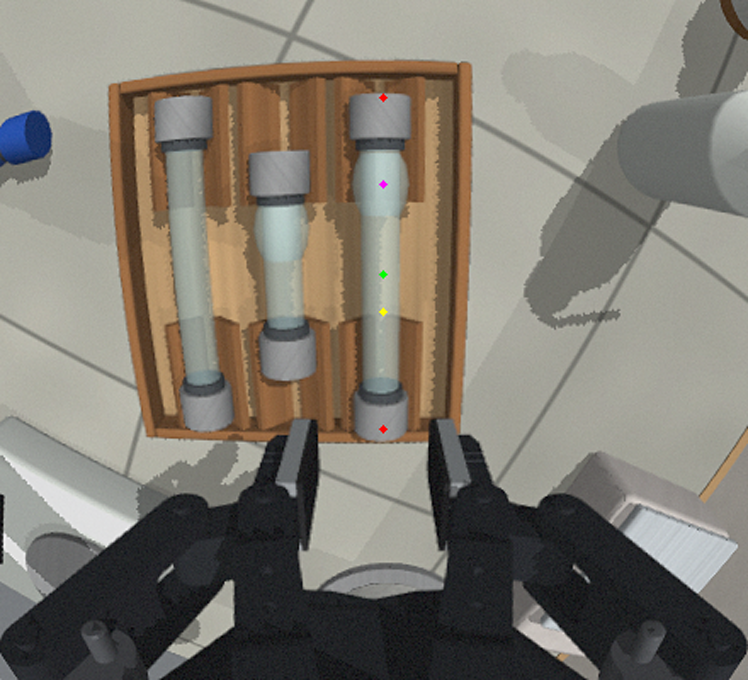

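```bash
python3 - <<'E'
from h import *
to(np.array([.6098,-.3534,.018]),116)
E
```

```text
t 11.475 p [ 0.6035 -0.3571  0.1799] toolx ang 115.74 tilt 0.76 grip 0.398 F [-2.4  0.8 -3.5] T [0.07 0.05 0.02]
tool move cm [ 0.06  0.73 16.19] ('turn', np.float64(-0.26))
```

jog_arm([
  {"claw": 0.4, "linear": [0, 0.6, 2.5], "turn": -0.3},
  {"claw": 0.4, "linear": [0, 0, 2.5], "turn": 0},
  {"claw": 0.4, "linear": [0, 0, 2.5], "turn": 0},
  {"claw": 0.4, "linear": [0, 0, 0], "turn": 0},
  {"claw": 0.4, "linear": [0, 0, 0], "turn": 0},
])

```text
t: 12.1
tool_pos: [0.6135, -0.3561, 0.1153]
eef_rot: [0.528, 0.849, -0.0, 0.0]
wrist_force: [-0.2, -0.4, 0.3]
grip_width: 0.402
```

```bash
python3 - <<'E'
from h import *
to(np.array([.6098,-.3534,.018]),116)
E
```

```text
t 12.1 p [ 0.6135 -0.3561  0.1153] toolx ang 116.22 tilt 0.05 grip 0.402 F [-0.2 -0.4  0.3] T [-0.04  0.03 -0.04]
tool move cm [ 0.41 -0.21  9.73] ('turn', np.float64(0.22))
```

jog_arm([
  {"claw": 0.4, "linear": [0.4, -0.3, 2.5], "turn": 0.2},
  {"claw": 0.4, "linear": [0, 0, 2.5], "turn": 0},
  {"claw": 0.4, "linear": [0, 0, 2.5], "turn": 0},
  {"claw": 0.4, "linear": [0, 0, 0], "turn": 0},
  {"claw": 0.4, "linear": [0, 0, 0], "turn": 0},
])

```text
t: 12.72
tool_pos: [0.6099, -0.3541, 0.0413]
eef_rot: [0.529, 0.848, -0.0, 0.001]
wrist_force: [-0.2, -0.2, 0.5]
grip_width: 0.399
```

jog_arm([
  {"claw": 0.4, "linear": [0, 0, 1.2], "turn": 0},
  {"claw": 0.4, "linear": [0, 0, 1], "turn": 0},
  {"claw": 0.4, "linear": [0, 0, 0], "turn": 0},
  {"claw": 0.4, "linear": [0, 0, 0], "turn": 0},
])

```text
t: 13.22
tool_pos: [0.6087, -0.3532, 0.0173]
eef_rot: [0.529, 0.848, 0.0, -0.0]
wrist_force: [-0.7, -0.2, 0.5]
grip_width: 0.403
```

```bash
python3 - <<'E'
from h import *
to(np.array([.6098,-.3534,.018]),116)
E
```

```text
t 13.225 p [ 0.6087 -0.3532  0.0173] toolx ang 116.09 tilt 0.02 grip 0.403 F [-0.7 -0.2  0.5] T [-0.03 -0.06  0.04]
tool move cm [-0.07  0.09 -0.07] ('turn', np.float64(0.09))
```

jog_arm([
  {"claw": 0, "linear": [0, 0, 0], "turn": 0},
  {"claw": 0, "linear": [0, 0, 0], "turn": 0},
  {"claw": 0, "linear": [0, 0, 0], "turn": 0},
  {"claw": 0, "linear": [0, 0, 0], "turn": 0},
], newtons=25)

```text
t: 13.72
tool_pos: [0.6084, -0.3536, 0.0178]
eef_rot: [0.529, 0.848, -0.0, -0.0]
wrist_force: [-3.5, -2.3, 4.2]
grip_width: 0.246
```

jog_arm([
  {"claw": 0, "linear": [0, 0, -0.5], "turn": 0},
  {"claw": 0, "linear": [0, 0, -1], "turn": 0},
  {"claw": 0, "linear": [0, 0, -1.5], "turn": 0},
  {"claw": 0, "linear": [0, 0, -2], "turn": 0},
  {"claw": 0, "linear": [0, 0, -2], "turn": 0},
])

```text
t: 14.35
tool_pos: [0.6092, -0.3532, 0.0892]
eef_rot: [0.529, 0.849, 0.0, 0.001]
wrist_force: [0.6, -0.4, -0.8]
grip_width: 0.246
```

```bash
python3 - <<'E'
from h import *
to(np.array([.6098,-.3534,.018]),116)
E
```

```text
t 14.35 p [ 0.6092 -0.3532  0.0892] toolx ang 116.1 tilt 0.07 grip 0.246 F [ 0.6 -0.4 -0.8] T [-0.   -0.   -0.05]
tool move cm [-0.04  0.04  7.12] ('turn', np.float64(0.1))
```

jog_arm([
  {"claw": 0, "linear": [0, 0, -3], "turn": 0},
  {"claw": 0, "linear": [0, 0, -4.5], "turn": 0},
  {"claw": 0, "linear": [0, 0, -5.5], "turn": 0},
  {"claw": 0, "linear": [0, 0, -5.5], "turn": 0},
  {"claw": 0, "linear": [0, 0, -5], "turn": 0},
])

```text
t: 14.98
tool_pos: [0.6088, -0.3529, 0.3263]
eef_rot: [0.529, 0.849, 0.0, 0.001]
wrist_force: [0.5, -0.7, -1.2]
grip_width: 0.247
```

jog_arm([
  {"claw": 0, "linear": [0, 0, -3.5], "turn": 6},
  {"claw": 0, "linear": [0, 0, -2], "turn": 9.5},
  {"claw": 0, "linear": [0, 0, 0], "turn": 9.5},
  {"claw": 0, "linear": [0, 0, 0], "turn": 9.5},
  {"claw": 0, "linear": [0, 0, 0], "turn": 8.4},
])

```text
t: 15.6
tool_pos: [0.6086, -0.3528, 0.3789]
eef_rot: [0.804, 0.594, 0.0, 0.001]
wrist_force: [-0.3, 0.6, -0.9]
grip_width: 0.246
```

```bash
python3 - <<'E'
from h import *
to(cr(0,-6,116.8)-[0,0,.0165],73.2)
E
```

```text
t 15.6 p [ 0.6086 -0.3528  0.3789] toolx ang 72.93 tilt 0.08 grip 0.246 F [-0.3  0.6 -0.9] T [-0.06 -0.01  0.03]
tool move cm [ 40.19 -19.72  13.22] ('turn', np.float64(-0.27))
```

jog_arm([
  {"claw": 0, "linear": [2, -1, 0], "turn": -0.3},
  {"claw": 0, "linear": [3.5, -1.7, 0], "turn": 0},
  {"claw": 0, "linear": [4, -2, 0], "turn": 0},
  {"claw": 0, "linear": [4, -2, 0], "turn": 0},
  {"claw": 0, "linear": [4, -2, 0], "turn": 0},
])

```text
t: 16.23
tool_pos: [0.5746, -0.159, 0.3788]
eef_rot: [0.801, 0.598, 0.001, 0.001]
wrist_force: [0.7, 0.6, -0.8]
grip_width: 0.245
```

jog_arm([
  {"claw": 0, "linear": [4, -2, 0], "turn": 0},
  {"claw": 0, "linear": [4, -2, 0], "turn": 0},
  {"claw": 0, "linear": [4, -2, 0], "turn": 0},
  {"claw": 0, "linear": [4, -2, 0], "turn": 0},
  {"claw": 0, "linear": [3.5, -1.6, 0], "turn": 0},
])

```text
t: 16.85
tool_pos: [0.5376, 0.0554, 0.3789]
eef_rot: [0.801, 0.599, 0.001, 0.0]
wrist_force: [0.1, -0.1, -1.5]
grip_width: 0.25
```

jog_arm([
  {"claw": 0, "linear": [2, -1, 0], "turn": 0},
  {"claw": 0, "linear": [1, -0.4, 2], "turn": 0},
  {"claw": 0, "linear": [0, 0, 3], "turn": 0},
  {"claw": 0, "linear": [0, 0, 2], "turn": 0},
  {"claw": 0, "linear": [0, 0, 0], "turn": 0},
])

```text
t: 17.48
tool_pos: [0.5322, 0.0864, 0.3069]
eef_rot: [0.801, 0.598, -0.001, -0.001]
wrist_force: [-0.8, 0.5, -1.1]
grip_width: 0.243
```

```bash
cat >> h.py <<'E'
def wproj(f,s):
    Rm=R.from_quat(s['eef_rot']).as_matrix(); T=f['T_tool_cam']; K=f['camera_matrix']
    def proj(P):
        q=np.linalg.inv(T)@np.append(Rm.T@(P-s['tool_pos']),1); v=np.array([q[0],-q[1],-q[2]]); r=np.hypot(v[0],v[1]); th=np.arctan2(r,v[2]); return tuple(int(round(x)) for x in K[:2,2]+K[0,0]*th*v[:2]/r)
    return proj
E
python3 - <<'E'
from h import *
to(cr(0,-6,116.8)-[0,0,.0165],73.2)
s=bot.get_state(); f=grab('wrist'); p=wproj(f,s); im=f['frame'].copy()
g=s['tool_pos']+[0,0,.0165]
for k,c in[(.1166,(255,0,0)),(.0676,(255,0,255)),(.0166,(0,255,0))]: cv2.circle(im,p(g+k*hh),2,c,-1)
for y in(-89,89): cv2.circle(im,p(cr(0,y,-24)),2,(255,255,0),-1)
for x in(-36,36):
    for y in(-108,108): cv2.circle(im,p(cr(x,y,12)),2,(0,255,255),-1)
save('w3',im,1.25)
E
```

```text
t 17.475 p [0.5322 0.0864 0.3069] toolx ang 73.52 tilt 0.16 grip 0.243 F [-0.8  0.5 -1.1] T [-0.06  0.03  0.02]
tool move cm [0.35 0.29 6.02] ('turn', np.float64(0.32))
```

View pics/w3.png

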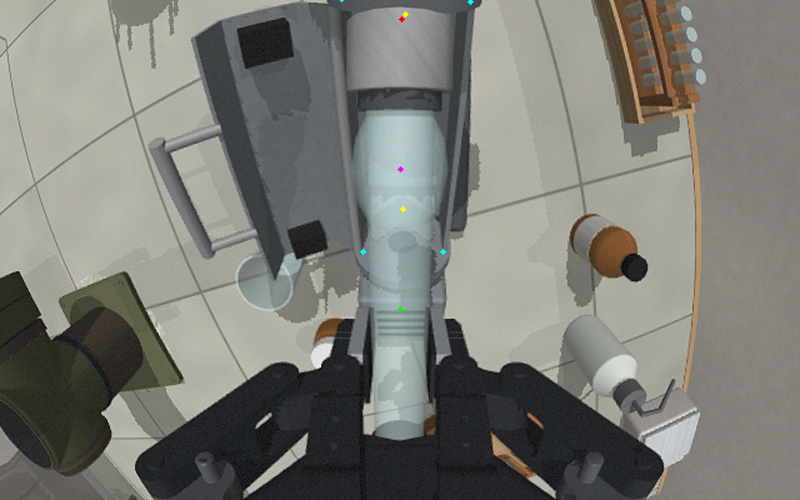

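jog_arm([
  {"claw": 0, "linear": [0.35, 0.3, 1.5], "turn": 0.3},
  {"claw": 0, "linear": [0, 0, 2], "turn": 0},
  {"claw": 0, "linear": [0, 0, 2], "turn": 0},
  {"claw": 0, "linear": [0, 0, 0.5], "turn": 0},
  {"claw": 0, "linear": [0, 0, 0], "turn": 0},
])

```text
t: 18.15
tool_pos: [0.5378, 0.0888, 0.2476]
eef_rot: [0.803, 0.596, 0.0, 0.0]
wrist_force: [0.1, 0.2, -0.8]
grip_width: 0.249
```

jog_arm([
  {"claw": 0, "linear": [0.5, 0, 0.9], "turn": 0},
  {"claw": 0, "linear": [0.5, 0, 0.9], "turn": 0},
  {"claw": 0, "linear": [0.5, 0, 0.9], "turn": 0},
  {"claw": 0, "linear": [0.3, 0, 0.5], "turn": 0},
  {"claw": 0, "linear": [0, 0, 0], "turn": 0},
])

```text
t: 18.77
tool_pos: [0.5424, 0.1063, 0.2148]
eef_rot: [0.803, 0.596, -0.001, -0.0]
wrist_force: [0.1, -0.5, -1.2]
grip_width: 0.25
```

```bash
cat >> h.py <<'E'
def seat(phi,ye,dz=0):  # grip pose for tube at -phi deg rel. trough, end disc centre at ye
    p=np.radians(phi); zc=24/1*-1+17*np.sqrt((1+np.cos(p)**2)/2)*np.sqrt(2)
    to(cr(0,ye-116.6*np.cos(p),zc+116.6*np.sin(p)+dz)-[0,0,.0165],73.2)
E
python3 - <<'E'
from h import *
seat(30,95)
E
```

```text
t 18.775 p [0.5424 0.1063 0.2148] toolx ang 73.22 tilt 0.07 grip 0.25 F [ 0.1 -0.5 -1.2] T [-0.04  0.02  0.01]
tool move cm [ 1.15 -0.12  2.01] ('turn', np.float64(0.02))
```

jog_arm([
  {"claw": 0, "linear": [0.4, -0.1, 0.6], "turn": 0},
  {"claw": 0, "linear": [0.3, 0, 0.5], "turn": 0},
  {"claw": 0, "linear": [0.2, 0, 0.4], "turn": 0},
  {"claw": 0, "linear": [0, 0, 0], "turn": 0},
])

```text
t: 19.27
tool_pos: [0.5441, 0.115, 0.2001]
eef_rot: [0.803, 0.596, -0.0, -0.0]
wrist_force: [0.7, 0.2, -0.6]
grip_width: 0.245
```

```bash
python3 - <<'E'
from h import *
seat(30,95)
f=grab('scene'); im=f['frame']; save('s2',im[180:330,280:420],4)
a=np.radians(73.2); pr=None
for phi,ye in zip([30,26,22,18,14,10,6,3,0],[95,96,97,98,98.5,99,99.5,100,100]):
    p=np.radians(phi); zc=-24+17*np.sqrt(1+np.cos(p)**2); P=cr(0,ye-116.6*np.cos(p),zc+116.6*np.sin(p))
    if pr is not None: d=P-pr; print(phi,[round(100*v,2) for v in (d[0]*np.cos(a)+d[1]*np.sin(a),-d[2])])
    pr=P
E
```

```text
t 19.275 p [0.5441 0.115  0.2001] toolx ang 73.2 tilt 0.05 grip 0.245 F [ 0.7  0.2 -0.6] T [-0.03  0.02  0.02]
tool move cm [ 0.27 -0.03  0.54] ('turn', np.float64(0.0))
26 [np.float64(0.1), np.float64(0.73)]
22 [np.float64(0.16), np.float64(0.73)]
18 [np.float64(0.21), np.float64(0.73)]
14 [np.float64(0.23), np.float64(0.75)]
10 [np.float64(0.29), np.float64(0.73)]
6 [np.float64(0.34), np.float64(0.72)]
3 [np.float64(0.3), np.float64(0.52)]
0 [np.float64(0.29), np.float64(0.54)]
```

View pics/s2.png

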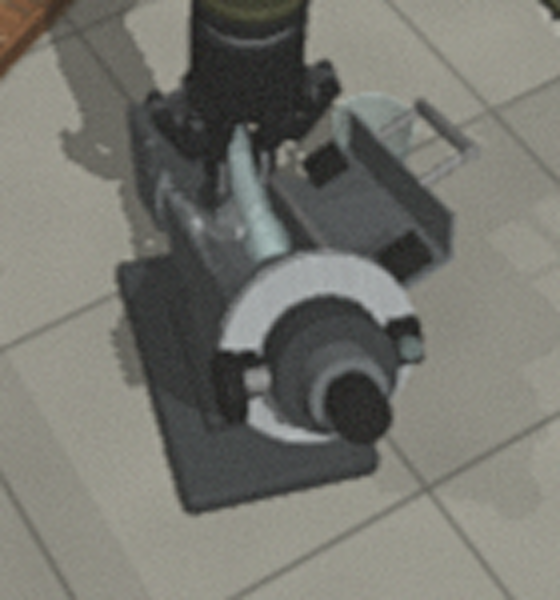

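jog_arm([
  {"claw": 0, "linear": [0.15, 0, 0.3], "turn": 0},
  {"claw": 0, "linear": [0.1, 0, 0.25], "turn": 0},
  {"claw": 0, "linear": [0, 0, 0], "turn": 0},
], newtons=20)

```text
t: 19.7
tool_pos: [0.5449, 0.1173, 0.1949]
eef_rot: [0.803, 0.596, -0.0, -0.0]
wrist_force: [-1.1, -0.5, 0.4]
grip_width: 0.244
```

jog_arm([
  {"claw": 0, "linear": [0.05, 0, 0.35], "turn": 0},
  {"claw": 0, "linear": [0.05, 0, 0.35], "turn": 0},
  {"claw": 0, "linear": [0, 0, 0], "turn": 0},
])

```text
t: 20.08
tool_pos: [0.545, 0.1181, 0.1876]
eef_rot: [0.803, 0.596, -0.0, -0.0]
wrist_force: [-1.8, -1.6, 1.1]
grip_width: 0.246
```

```bash
python3 - <<'E'
from h import *
seat(26,96)
E
```

```text
t 20.075 p [0.545  0.1181 0.1876] toolx ang 73.19 tilt 0.06 grip 0.246 F [-1.8 -1.6  1.1] T [-0.07  0.12  0.08]
tool move cm [ 0.04 -0.02  0.02] ('turn', np.float64(-0.01))
```

jog_arm([
  {"claw": 0, "linear": [0.08, 0, 0.37], "turn": 0},
  {"claw": 0, "linear": [0.08, 0, 0.36], "turn": 0},
  {"claw": 0, "linear": [0.1, 0, 0.37], "turn": 0},
  {"claw": 0, "linear": [0.11, 0, 0.36], "turn": 0},
  {"claw": 0, "linear": [0, 0, 0], "turn": 0},
])

```text
t: 20.7
tool_pos: [0.5462, 0.1219, 0.1729]
eef_rot: [0.803, 0.596, -0.0, -0.0]
wrist_force: [-1.5, -3.8, 0.3]
grip_width: 0.248
```

```bash
python3 - <<'E'
from h import *
seat(18,98)
s=bot.get_state(); f=grab('wrist'); p=wproj(f,s); im=f['frame'].copy()
g=s['tool_pos']+[0,0,.0165]
for ph,col in((-30,(255,0,0)),(-18,(0,255,0))):
    q=np.radians(ph); e=ey*np.cos(q)+ez*np.sin(q)
    for k in(.0926,.0676,.0166): cv2.circle(im,p(g+k*e),2,col,-1)
save('w4',im[:260,190:450],2.3)
E
```

```text
t 20.7 p [0.5462 0.1219 0.1729] toolx ang 73.2 tilt 0.05 grip 0.248 F [-1.5 -3.8  0.3] T [-0.36  0.37  0.17]
tool move cm [ 0.01 -0.03  0.01] ('turn', np.float64(0.0))
```

View pics/w4.png

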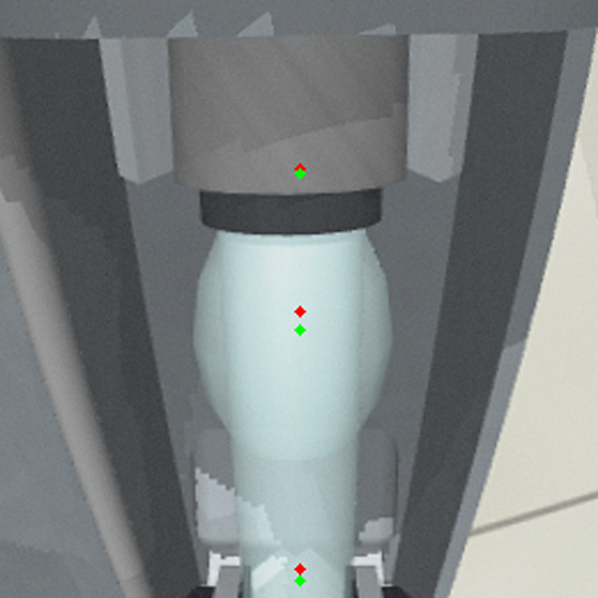

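```bash
cat >> h.py <<'E'
def wcloud(f,s):
    Rm=R.from_quat(s['eef_rot']).as_matrix(); T=f['T_tool_cam']; K=f['camera_matrix']; d=f['range_z']
    v,u=np.indices(d.shape); a=u-K[0,2]; b=v-K[1,2]; r=np.hypot(a,b)+1e-9; t=np.tan(r/K[0,0])
    P=np.stack([a/r*t*d,-b/r*t*d,-d],-1); P=P@T[:3,:3].T+T[:3,3]; W=P@Rm.T+s['tool_pos']; W[d==0]=np.nan; return W
def tubeprof(f,s):
    L=(wcloud(f,s)-O)@C*1e3; L=L.reshape(-1,3); m=(np.abs(L[:,0])<5)&(np.abs(L[:,1])<125)&(L[:,2]>-15)&(L[:,2]<90); L=L[m]
    for y in range(-120,121,6):
        k=np.abs(L[:,1]-y)<3
        if k.sum()>5: print(y,L[k,2].max().round(1),np.median(L[k,2]).round(1),end=' | ')
E
python3 - <<'E'
from h import *
s=bot.get_state(); f=grab('wrist'); tubeprof(f,s)
a=np.radians(73.2); pr=None
for phi,ye in zip([18,14,10,6,3,0],[98,98,98,98,98,98]):
    p=np.radians(phi); zc=-24+17*np.sqrt(1+np.cos(p)**2); P=cr(0,ye-116.6*np.cos(p),zc+116.6*np.sin(p))
    if pr is not None: d=P-pr; print(phi,[round(100*v,2) for v in (d[0]*np.cos(a)+d[1]*np.sin(a),-d[2])])
    pr=P
E
```

```text
-60 62.4 61.2 | -54 61.2 59.7 | -48 59.6 57.6 | -42 58.0 55.6 | -36 55.2 53.6 | -30 53.8 51.8 | -24 51.8 49.7 | -18 50.1 47.9 | -12 48.0 46.0 | -6 46.1 43.8 | 0 43.7 41.9 | 6 41.9 39.9 | 12 40.4 38.0 | 18 38.4 35.9 | 24 85.5 35.2 | 30 90.0 85.0 | 36 32.1 30.1 | 42 31.4 30.2 | 48 31.9 30.0 | 54 31.2 28.9 | 60 29.7 26.4 | 66 26.7 22.5 | 72 22.3 19.7 | 78 23.2 20.0 | 84 23.1 20.3 | 90 21.7 18.4 | 96 19.4 16.4 | 108 44.3 43.7 | 14 [np.float64(0.19), np.float64(0.77)]
10 [np.float64(0.24), np.float64(0.76)]
6 [np.float64(0.3), np.float64(0.74)]
3 [np.float64(0.26), np.float64(0.55)]
0 [np.float64(0.29), np.float64(0.54)]
```

jog_arm([
  {"claw": 0, "linear": [0.14, 0, 0.37], "turn": 0},
  {"claw": 0, "linear": [0.13, 0, 0.37], "turn": 0},
  {"claw": 0, "linear": [0.15, 0, 0.36], "turn": 0},
  {"claw": 0, "linear": [0.16, 0, 0.36], "turn": 0},
  {"claw": 0, "linear": [0, 0, 0], "turn": 0},
])

```text
t: 21.42
tool_pos: [0.5481, 0.1277, 0.1584]
eef_rot: [0.803, 0.596, -0.0, -0.0]
wrist_force: [-2.2, -2.1, 0.2]
grip_width: 0.248
```

```bash
python3 - <<'E'
from h import *
seat(10,100)
s=bot.get_state(); f=grab('wrist'); tubeprof(f,s)
E
```

```text
t 21.425 p [0.5481 0.1277 0.1584] toolx ang 73.2 tilt 0.03 grip 0.248 F [-2.2 -2.1  0.2] T [-0.15  0.24  0.27]
tool move cm [ 0.01 -0.04 -0.01] ('turn', np.float64(-0.0))
-72 44.0 42.9 | -66 42.9 40.4 | -60 39.4 38.2 | -54 38.4 37.1 | -48 37.2 36.0 | -42 36.0 35.0 | -36 35.1 34.0 | -30 34.7 33.0 | -24 33.0 31.8 | -18 32.2 30.8 | -12 31.1 29.6 | -6 29.8 28.6 | 0 28.9 27.5 | 6 27.8 26.5 | 12 27.0 25.5 | 18 65.2 24.4 | 24 74.3 66.7 | 30 81.1 75.2 | 36 81.1 21.7 | 42 24.4 23.0 | 48 24.6 23.2 | 54 24.5 22.7 | 60 23.4 20.8 | 66 21.4 17.6 | 72 18.8 17.0 | 78 21.2 19.0 | 84 21.6 18.7 | 90 20.2 17.6 | 96 19.1 16.7 |
```

jog_arm([
  {"claw": 0, "linear": [0.18, -0.05, 0.36], "turn": 0},
  {"claw": 0, "linear": [0.18, 0, 0.36], "turn": 0},
  {"claw": 0, "linear": [0.15, 0, 0.25], "turn": 0},
  {"claw": 0, "linear": [0.16, 0, 0.25], "turn": 0},
  {"claw": 0, "linear": [0, 0, 0], "turn": 0},
])

```text
t: 22.1
tool_pos: [0.5495, 0.1341, 0.1464]
eef_rot: [0.803, 0.596, -0.0, -0.0]
wrist_force: [-1.8, -1.6, -0.0]
grip_width: 0.25
```

```bash
python3 - <<'E'
from h import *
seat(3,101)
s=bot.get_state(); f=grab('wrist'); tubeprof(f,s)
E
```

```text
t 22.1 p [0.5495 0.1341 0.1464] toolx ang 73.2 tilt 0.02 grip 0.25 F [-1.8 -1.6 -0. ] T [-0.19  0.2   0.08]
tool move cm [-0.01  0.    0.03] ('turn', np.float64(-0.0))
-84 26.9 26.2 | -78 26.6 25.0 | -72 25.9 21.9 | -66 22.5 19.4 | -60 19.6 18.9 | -54 19.2 18.5 | -48 19.0 18.2 | -42 18.5 18.1 | -36 18.6 17.7 | -30 18.5 17.1 | -24 17.9 16.9 | -18 17.7 16.8 | -12 17.4 16.2 | -6 17.2 16.1 | 0 16.6 15.7 | 6 16.7 15.4 | 12 16.1 15.1 | 18 51.5 14.8 | 24 61.5 53.8 | 30 67.4 61.9 | 36 67.3 14.3 | 42 18.1 16.7 | 48 19.1 17.4 | 54 18.9 17.2 | 60 18.1 16.0 | 66 16.9 13.4 | 72 15.8 14.3 | 78 19.0 17.2 | 84 19.1 17.0 | 90 18.8 16.7 | 96 18.1 16.9 |
```

jog_arm([
  {"claw": 0, "linear": [0.1, 0, 0.18], "turn": 0},
  {"claw": 0, "linear": [0.1, 0, 0.18], "turn": 0},
  {"claw": 0, "linear": [0.1, 0, 0.18], "turn": 0},
  {"claw": 0, "linear": [0, 0, 0], "turn": 0},
])

```text
t: 22.65
tool_pos: [0.5502, 0.1367, 0.1415]
eef_rot: [0.803, 0.596, -0.0, 0.0]
wrist_force: [-3.4, -2.7, 3.8]
grip_width: 0.244
```

```bash
python3 - <<'E'
from h import *
seat(0,101.5)
s=bot.get_state(); f=grab('wrist'); tubeprof(f,s)
E
```

```text
t 22.65 p [0.5502 0.1367 0.1415] toolx ang 73.2 tilt 0.03 grip 0.244 F [-3.4 -2.7  3.8] T [-0.35  0.51  0.1 ]
tool move cm [0.07 0.01 0.05] ('turn', np.float64(-0.0))
-108 16.8 15.7 | -96 18.0 17.4 | -90 17.9 17.1 | -84 17.8 17.3 | -78 17.8 15.9 | -72 16.4 13.0 | -66 14.1 11.4 | -60 12.0 11.2 | -54 12.0 11.2 | -48 11.9 11.3 | -42 11.8 11.3 | -36 12.2 11.2 | -30 11.5 10.9 | -24 11.7 11.0 | -18 11.9 11.1 | -12 12.0 11.0 | -6 11.8 11.0 | 0 11.9 11.0 | 6 11.8 10.8 | 12 11.9 11.0 | 18 46.3 11.0 | 24 54.7 48.3 | 30 61.8 56.5 | 36 61.8 11.7 | 42 15.4 14.3 | 48 16.4 15.1 | 54 16.7 15.0 | 60 16.1 14.0 | 66 15.0 11.8 | 72 14.4 13.1 | 78 17.9 16.3 | 84 18.2 16.3 | 90 18.5 16.3 | 102 2.7 -0.3 | 108 7.4 5.9 |
```

jog_arm([
  {"claw": 0.3, "linear": [0, 0, 0], "turn": 0},
  {"claw": 0.36, "linear": [0, 0, 0], "turn": 0},
  {"claw": 0.36, "linear": [0, 0, 0], "turn": 0},
  {"claw": 0.36, "linear": [0, 0, -0.5], "turn": 0},
  {"claw": 0.36, "linear": [0, 0, -1], "turn": 0},
])

```text
t: 23.32
tool_pos: [0.5502, 0.1368, 0.1564]
eef_rot: [0.803, 0.596, -0.0, -0.0]
wrist_force: [0.5, -0.0, -0.4]
grip_width: 0.361
```

```bash
python3 - <<'E'
from h import *
seat(0,101.5)
s=bot.get_state(); f=grab('wrist'); tubeprof(f,s)
E
```

```text
t 23.325 p [0.5502 0.1368 0.1564] toolx ang 73.19 tilt 0.04 grip 0.361 F [ 0.5 -0.  -0.4] T [0.05 0.03 0.  ]
tool move cm [0.05 0.01 1.54] ('turn', np.float64(-0.01))
-108 27.5 20.5 | -96 17.2 16.1 | -90 17.1 16.2 | -84 17.2 16.2 | -78 17.0 15.1 | -72 13.8 12.2 | -66 12.8 10.6 | -60 11.6 10.4 | -54 11.2 10.4 | -48 11.4 10.6 | -42 11.5 10.7 | -36 10.9 10.3 | -30 11.6 10.5 | -24 11.4 10.4 | -18 11.5 10.6 | -12 11.6 10.4 | -6 11.5 10.6 | 0 11.4 10.5 | 6 11.5 10.4 | 12 11.6 10.5 | 18 11.3 10.5 | 24 11.7 10.6 | 30 66.3 59.4 | 36 74.5 68.2 | 42 74.6 14.7 | 48 16.2 14.9 | 54 16.5 14.8 | 60 16.2 13.7 | 66 14.7 11.6 | 72 15.5 13.1 | 78 18.1 16.2 | 84 18.3 16.3 | 90 18.0 16.4 |
```

jog_arm([
  {"claw": 0.36, "linear": [0, 0, -2], "turn": 0},
  {"claw": 0.36, "linear": [0, 0, -4], "turn": 0},
  {"claw": 0.36, "linear": [0, 0, -5], "turn": 0},
  {"claw": 0.4, "linear": [0, 0, -5], "turn": 0},
  {"claw": 0.4, "linear": [0, 0, -2], "turn": 0},
])

```text
t: 24.0
tool_pos: [0.5519, 0.137, 0.3408]
eef_rot: [0.803, 0.596, 0.003, 0.002]
wrist_force: [0.0, 0.1, -0.5]
grip_width: 0.399
```

```bash
python3 - <<'E'
from h import *
print(handle(2.73)); to(np.array([.4035,.1648,.1994]),73.2)
s=bot.get_state(); f=grab('wrist'); tubeprof(f,s); save('w5',f['frame'][:300,60:460],2)
E
```

```text
[0.40204912 0.16440733 0.21696874]
t 24.0 p [0.5519 0.137  0.3408] toolx ang 73.19 tilt 0.42 grip 0.399 F [ 0.   0.1 -0.5] T [-0.02 -0.02  0.02]
tool move cm [ -1.63 -15.01  14.14] ('turn', np.float64(-0.01))
-120 45.5 44.8 | -114 45.8 44.9 | -108 45.0 28.3 | -102 17.2 16.3 | -96 17.2 16.2 | -90 17.3 16.4 | -84 18.2 16.1 | -78 17.4 15.4 | -72 14.1 12.3 | -66 11.3 10.4 | -60 12.1 10.2 | -54 11.8 10.6 | -48 12.1 10.4 | -42 11.8 10.1 | -36 11.2 10.4 | -30 11.9 10.3 | -24 11.9 10.9 | -18 11.7 10.6 | -12 11.7 10.5 | -6 12.2 10.6 | 0 12.4 10.4 | 6 11.7 10.7 | 12 12.4 10.5 | 18 12.2 10.8 | 24 11.5 10.5 | 30 12.0 10.4 | 36 13.4 11.4 | 42 15.3 14.2 | 48 17.2 15.0 | 54 16.1 14.5 | 60 15.7 13.6 | 66 14.1 11.6 | 72 14.7 13.0 | 78 17.4 16.3 | 84 18.0 16.1 | 90 17.7 16.4 | 108 46.7 44.6 | 114 46.5 42.1 | 120 44.5 29.5 |
```

View pics/w5.png

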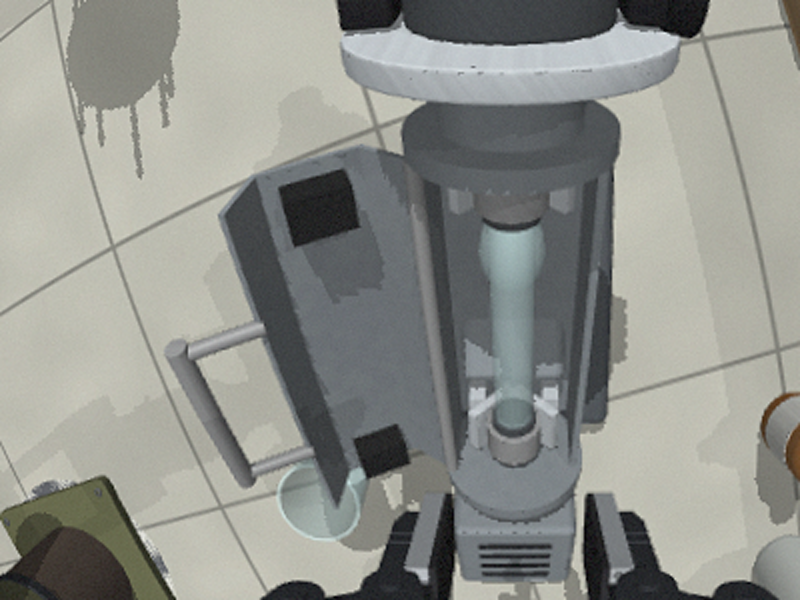

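jog_arm([
  {"claw": 0.4, "linear": [-0.4, -3.5, 0], "turn": 0},
  {"claw": 0.4, "linear": [-0.4, -4, 0], "turn": 0},
  {"claw": 0.4, "linear": [-0.4, -4, 0], "turn": 0},
  {"claw": 0.4, "linear": [-0.4, -3.5, 0], "turn": 0},
  {"claw": 0.4, "linear": [0, 0, 3], "turn": 0},
])

```text
t: 24.68
tool_pos: [0.401, 0.1655, 0.3078]
eef_rot: [0.802, 0.597, 0.002, 0.001]
wrist_force: [0.7, 0.4, -0.4]
grip_width: 0.403
```

jog_arm([
  {"claw": 0.4, "linear": [0, 0, 3], "turn": 0},
  {"claw": 0.4, "linear": [0, 0, 2], "turn": 0},
  {"claw": 0.4, "linear": [0, 0, 0], "turn": 0},
  {"claw": 0.4, "linear": [0, 0, 0], "turn": 0},
])

```text
t: 25.18
tool_pos: [0.4026, 0.1649, 0.2568]
eef_rot: [0.803, 0.596, 0.0, 0.0]
wrist_force: [0.2, 0.2, 0.4]
grip_width: 0.397
```

```bash
python3 - <<'E'
from h import *
to(np.array([.4030,.1646,.1994]),73.2)
E
```

```text
t 25.175 p [0.4026 0.1649 0.2568] toolx ang 73.19 tilt 0.05 grip 0.397 F [0.2 0.2 0.4] T [ 0.04 -0.    0.01]
tool move cm [-0.02  0.05  5.74] ('turn', np.float64(-0.01))
```

jog_arm([
  {"claw": 0.4, "linear": [0, 0, 2], "turn": 0},
  {"claw": 0.4, "linear": [0, 0, 2], "turn": 0},
  {"claw": 0.4, "linear": [0, 0, 1.7], "turn": 0},
  {"claw": 0.4, "linear": [0, 0, 0], "turn": 0},
])

```text
t: 25.68
tool_pos: [0.402, 0.1647, 0.1992]
eef_rot: [0.803, 0.596, -0.0, -0.0]
wrist_force: [0.4, 0.2, 0.8]
grip_width: 0.4
```

jog_arm([
  {"claw": 0, "linear": [0, 0, 0], "turn": 0},
  {"claw": 0, "linear": [0, 0, 0], "turn": 0},
  {"claw": 0, "linear": [0, 0, 0], "turn": 0},
  {"claw": 0, "linear": [0, 0, 0], "turn": 0},
], newtons=30)

```text
t: 26.18
tool_pos: [0.4022, 0.1657, 0.1999]
eef_rot: [0.803, 0.596, 0.001, -0.001]
wrist_force: [-4.0, 4.0, 5.3]
grip_width: 0.129
```

```bash
python3 - <<'E'
from h import *
to(handle(2.73)-[0,0,.0175],73.2)
ts=np.linspace(2.73,.0,31); P=np.array([handle(t) for t in ts]); D=np.diff(P,axis=0)
a=np.radians(73.2)
print([[float(round(100*v,2)) for v in (d[0]*np.cos(a)+d[1]*np.sin(a),d[0]*np.sin(a)-d[1]*np.cos(a),-d[2])] for d in D])
E
```

```text
t 26.175 p [0.4022 0.1657 0.1999] toolx ang 73.18 tilt 0.11 grip 0.129 F [-4.   4.   5.3] T [0.62 0.5  0.03]
tool move cm [-0.12  0.02  0.05] ('turn', np.float64(-0.02))
[[-0.49, 0.48, -0.85], [-0.47, 0.57, -0.81], [-0.44, 0.65, -0.76], [-0.41, 0.73, -0.7], [-0.37, 0.8, -0.64], [-0.33, 0.86, -0.58], [-0.29, 0.92, -0.51], [-0.25, 0.97, -0.43], [-0.21, 1.01, -0.36], [-0.16, 1.04, -0.27], [-0.11, 1.07, -0.19], [-0.06, 1.08, -0.11], [-0.01, 1.09, -0.02], [0.04, 1.09, 0.07], [0.09, 1.08, 0.15], [0.14, 1.06, 0.24], [0.18, 1.03, 0.32], [0.23, 0.99, 0.4], [0.27, 0.94, 0.47], [0.32, 0.89, 0.55], [0.35, 0.83, 0.61], [0.39, 0.76, 0.68], [0.42, 0.69, 0.73], [0.45, 0.61, 0.78], [0.48, 0.52, 0.83], [0.5, 0.43, 0.87], [0.52, 0.34, 0.9], [0.53, 0.25, 0.92], [0.54, 0.15, 0.94], [0.55, 0.05, 0.94]]
```

jog_arm([
  {"claw": 0, "linear": [-0.5, 0.48, -0.85], "turn": 0},
  {"claw": 0, "linear": [-0.48, 0.57, -0.81], "turn": 0},
  {"claw": 0, "linear": [-0.45, 0.65, -0.76], "turn": 0},
  {"claw": 0, "linear": [-0.42, 0.73, -0.7], "turn": 0},
  {"claw": 0, "linear": [-0.38, 0.8, -0.64], "turn": 0},
])

```text
t: 26.8
tool_pos: [0.4251, 0.136, 0.2376]
eef_rot: [0.803, 0.596, 0.0, -0.003]
wrist_force: [-5.7, 7.5, 8.9]
grip_width: 0.126
```

jog_arm([
  {"claw": 0, "linear": [-0.33, 0.86, -0.58], "turn": 0},
  {"claw": 0, "linear": [-0.29, 0.92, -0.51], "turn": 0},
  {"claw": 0, "linear": [-0.25, 0.97, -0.43], "turn": 0},
  {"claw": 0, "linear": [-0.21, 1.01, -0.36], "turn": 0},
  {"claw": 0, "linear": [-0.16, 1.04, -0.27], "turn": 0},
])

```text
t: 27.42
tool_pos: [0.4689, 0.1091, 0.2594]
eef_rot: [0.803, 0.596, 0.001, -0.001]
wrist_force: [-4.3, 3.7, 9.2]
grip_width: 0.127
```

jog_arm([
  {"claw": 0, "linear": [-0.11, 1.07, -0.19], "turn": 0},
  {"claw": 0, "linear": [-0.06, 1.08, -0.11], "turn": 0},
  {"claw": 0, "linear": [-0.01, 1.09, -0.02], "turn": 0},
  {"claw": 0, "linear": [0.04, 1.09, 0.07], "turn": 0},
  {"claw": 0, "linear": [0.09, 1.08, 0.15], "turn": 0},
])

```text
t: 28.05
tool_pos: [0.5214, 0.0929, 0.2596]
eef_rot: [0.803, 0.596, 0.001, -0.0]
wrist_force: [-1.3, 6.0, 4.4]
grip_width: 0.126
```

jog_arm([
  {"claw": 0, "linear": [0.14, 1.06, 0.24], "turn": 0},
  {"claw": 0, "linear": [0.18, 1.03, 0.32], "turn": 0},
  {"claw": 0, "linear": [0.23, 0.99, 0.4], "turn": 0},
  {"claw": 0, "linear": [0.27, 0.94, 0.47], "turn": 0},
  {"claw": 0, "linear": [0.32, 0.89, 0.55], "turn": 0},
])

```text
t: 28.68
tool_pos: [0.5719, 0.0893, 0.2393]
eef_rot: [0.803, 0.596, 0.0, -0.0]
wrist_force: [-1.6, 6.2, 5.5]
grip_width: 0.128
```

jog_arm([
  {"claw": 0, "linear": [0.35, 0.83, 0.61], "turn": 0},
  {"claw": 0, "linear": [0.39, 0.76, 0.68], "turn": 0},
  {"claw": 0, "linear": [0.42, 0.69, 0.73], "turn": 0},
  {"claw": 0, "linear": [0.45, 0.61, 0.78], "turn": 0},
  {"claw": 0, "linear": [0.48, 0.52, 0.83], "turn": 0},
])

```text
t: 29.3
tool_pos: [0.61, 0.0994, 0.2026]
eef_rot: [0.803, 0.596, -0.0, -0.0]
wrist_force: [-2.1, 4.8, 4.2]
grip_width: 0.125
```

```bash
python3 - <<'E'
from h import *
t=2.73/30*5
to(handle(t)-[0,0,.0175],73.2); s=bot.get_state()
L=C.T@(s['tool_pos']+[0,0,.0175]-O)*1e3; print(L,'t',np.arctan2(L[2]-12,L[0]+40),t)
E
```

```text
t 29.3 p [0.61   0.0994 0.2026] toolx ang 73.2 tilt 0.03 grip 0.125 F [-2.1  4.8  4.2] T [0.9  0.57 0.08]
tool move cm [-0.03 -0.01 -0.1 ] ('turn', np.float64(0.0))
[67.85965395 -0.28642713 63.73214748] t 0.44721485736991184 0.45499999999999996
```

jog_arm([
  {"claw": 0, "linear": [0.5, 0.43, 0.87], "turn": 0},
  {"claw": 0, "linear": [0.52, 0.34, 0.9], "turn": 0},
  {"claw": 0, "linear": [0.53, 0.25, 0.92], "turn": 0},
  {"claw": 0, "linear": [0.54, 0.15, 0.94], "turn": 0},
  {"claw": 0, "linear": [0, 0, 0], "turn": 0},
])

```text
t: 29.92
tool_pos: [0.6268, 0.1165, 0.1654]
eef_rot: [0.803, 0.596, -0.001, -0.001]
wrist_force: [-1.0, 6.4, 1.5]
grip_width: 0.124
```

jog_arm([
  {"claw": 0, "linear": [0.28, 0.03, 0.47], "turn": 0},
  {"claw": 0, "linear": [0.28, 0.02, 0.47], "turn": 0},
  {"claw": 0, "linear": [0, 0, 0], "turn": 0},
])

```text
t: 30.3
tool_pos: [0.628, 0.1197, 0.1593]
eef_rot: [0.803, 0.596, -0.001, 0.001]
wrist_force: [-7.6, 0.4, 16.7]
grip_width: 0.13
```

```bash
python3 - <<'E'
from h import *
to(handle(0)-[0,0,.0175],73.2); s=bot.get_state()
L=C.T@(s['tool_pos']+[0,0,.0175]-O)*1e3; print(L,'t',np.arctan2(L[2]-12,L[0]+40))
E
```

```text
t 30.3 p [0.628  0.1197 0.1593] toolx ang 73.22 tilt 0.17 grip 0.13 F [-7.6  0.4 16.7] T [0.07 1.26 0.04]
tool move cm [0.16 0.07 0.14] ('turn', np.float64(0.02))
[79.29630791 -0.66198261 13.96223818] t 0.016446957036403007
```

jog_arm([
  {"claw": 0, "linear": [0.05, 0, 0.1], "turn": 0},
  {"claw": 0, "linear": [0, 0, 0], "turn": 0},
  {"claw": 0.4, "linear": [0, 0, 0], "turn": 0},
  {"claw": 0.4, "linear": [0, 0, 0], "turn": 0},
  {"claw": 0.4, "linear": [0, 0, 0], "turn": 0},
])

```text
t: 30.92
tool_pos: [0.6291, 0.1208, 0.1555]
eef_rot: [0.803, 0.596, -0.001, 0.0]
wrist_force: [-0.3, 0.0, -0.2]
grip_width: 0.4
```

jog_arm([
  {"claw": 0.4, "linear": [0, 0, -2], "turn": 0},
  {"claw": 0.4, "linear": [0, 0, -4], "turn": 0},
  {"claw": 0.4, "linear": [0, 0, -5], "turn": 0},
  {"claw": 0.4, "linear": [0, 0, -5], "turn": 0},
  {"claw": 0.4, "linear": [0, 0, 0], "turn": 0},
])

```text
t: 31.55
tool_pos: [0.6321, 0.1216, 0.3216]
eef_rot: [0.803, 0.596, 0.004, 0.003]
wrist_force: [-0.7, 0.2, 0.2]
grip_width: 0.397
```

```bash
python3 - <<'E'
from h import *
to(handle(0),73.2)
s=bot.get_state(); fw=grab('wrist')
def prof(L,n):
    L=L.reshape(-1,3); m=(np.abs(L[:,1])<.1)&(np.abs(L[:,0])<.02)&(L[:,2]>.02)&(L[:,2]<.08); q=L[m]
    A=np.c_[q[:,0],np.ones(len(q))]; c=np.linalg.lstsq(A,q[:,2],rcond=None)[0] if len(q)>9 else 0; print(n,len(q),'slope,z0',c)
prof((wcloud(fw,s)-O)@C,'wrist')
for n in('top','scene'):
    f=grab(n); prof((cloud(f)-O)@C,n)
L=((wcloud(fw,s)-O)@C).reshape(-1,3)*1e3; m=(np.abs(L[:,1])<38)&(L[:,0]>70)&(L[:,0]<95)&(L[:,2]>0)&(L[:,2]<40); print('bar',m.sum(),np.percentile(L[m],[5,50,95],axis=0))
f=load('scene'); a=cv2.resize(f['frame'][100:330,190:440],None,fx=2.4,fy=2.4); save('s3',a)
E
```

```text
t 31.55 p [0.6321 0.1216 0.3216] toolx ang 73.19 tilt 0.58 grip 0.397 F [-0.7  0.2  0.2] T [-0.01  0.    0.  ]
tool move cm [-0.14 -0.26 14.62] ('turn', np.float64(-0.01))
wrist 6056 slope,z0 [-0.00227337  0.03950638]
top 782 slope,z0 [-0.00189736  0.03988034]
scene 411 slope,z0 [-0.00162824  0.04072195]
bar 653 [[ 73.89727555 -32.08422159  14.88165795]
 [ 79.05657484   5.43769941  17.80893097]
 [ 84.48634802  35.18969413  19.13352604]]
```

View pics/s3.png

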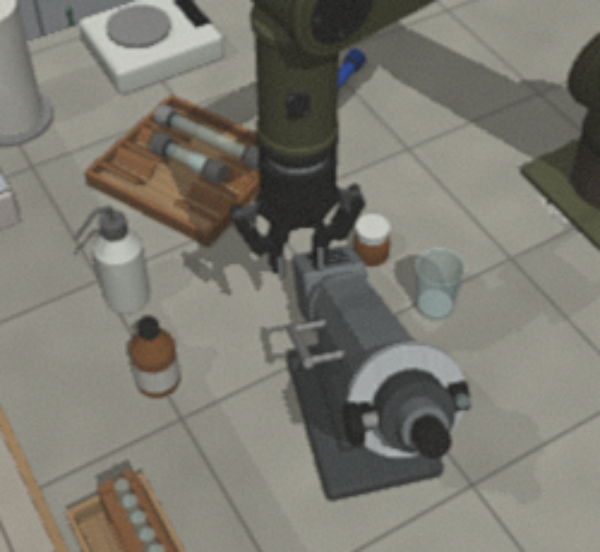

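```bash
python3 -c "
from h import *
print(bot.get_state()['joint_vel'].round(3)); print(bot.close_job())"
```

```text
[ 0.     0.014  0.024  0.002  0.001 -0.001]
the job is handed in; nothing more can be done
None
```

I opened the cover to its stop and took the long bulbed tube from the tray. I lowered it with its bulb uphill, letting it pivot in the fingers against the high saddle until it lay in both Vs. I then let go, withdrew and shut the cover. I handed the job in at about 31.7 s; you asked for 72 s at most.

**Last checks:**
- **Tube:** After I let go it lay parallel to the trough axis. The glass top was about 11 mm and the cap tops about 17 mm above the axis at both ends, as expected when fully bedded. The bulb was at y ≈ +50 mm, and the tube had not moved when I looked again.
- **Cover:** Its top is level with the trough (tilt about −0.002 rad) and 40 mm above the axis, which is the shut height.
- **Forces:** The highest wrist reading at the end of a move was about 18 N, while pressing the cover shut. Contact while seating the tube was at most about 6 N.
- **Bystanders:** The bottles, beaker and jar looked undisturbed, and the other two tubes were still in their grooves.

No check failed. One estimate was off: during seating the tube measured about 3 mm lower along the axis than I had worked out, and I corrected that before it bedded. I used 10 pictures in all.

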